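# Lock the telescopic keeper arm with its linch pin

### The arm

A 6-joint arm with a two-finger parallel gripper is mounted at the origin on the work surface. World frame = base frame: x ahead of the robot, y to its left, z up, the work surface at z = 0. Lengths are in m, angles in rad, forces in N, time in s.
With the tool pointing down it reaches from about 0.2 to 0.875 m from the base axis. Payload 3.4 kg.
Tool frame: the origin (TCP) lies on the centre line of the jaws, within the pads' length; the fingertips stand env.tcp_to_tips ahead of it and the grasp point (between the pads) lies 11 mm behind it (env.tcp_to_tips is the distance from the TCP to the fingertips, in m); y points along the fingers, x is the direction in which the jaws open and shut, and the axes are right-handed (so a half turn about y gives the same grasp; the last joint's range is limited). The gripper opens to 94 mm and grips with 3 to 60 N. Pads are 16 mm wide; open, the fingers measure 119 mm over their backs; the gripper's body (75 mm by 177 mm) begins 78 mm behind the grasp point.
Start: joints at [-1.301, 0.276, 1.505, -0, 1.361, -0.121], TCP at [0.219, -0.532, 0.185] pointing down, gripper open.
Joint ranges: [-2.89, 2.89], [-0.75, 2.08], [0.22, 2.7], [-1.18, 4.32], [0.11, 2.71], [-2.7, 2.7]. Speed limits (rad/s): [2.57, 2.57, 3.14, 3.14, 3.14, 3.14].

### API

Orientations are given as [roll, pitch, yaw] about the fixed x, y, z axes, in that order (R = Rz(yaw) Ry(pitch) Rx(roll)).
In Python, from workcell import env gives the robot as it stands.
- The arm moves only by the tool jog_arm, never from a script. Its argument "rows" is a list of rows, each a list of 3 entries, a list of its own where there are three numbers: the opening, from 0 (shut) to 1 (fully open), then the shift along the tool's x, y, z in mm, then the turn about the tool's y in degrees. A call has 1 to 10 rows; each row is the pose to reach, as a shift and turn from the pose commanded when the call began, along the tool's axes at that moment; what a row does not reach only later rows make up. A row lasts 1/12 s, in which the tool goes at most 41.7 mm and 7.16 degrees, less where a joint would pass 70% of its speed; a pose out of reach is approached as far as the arm can. A call with a gripper value outside its range is refused whole. The fingers move at their own pace and stop on an object; "force" is the grip in N (left out, the last holds). Time passes only in rows, so rows that repeat a pose let the fingers close. It gives the time, the measured TCP pose, the force and the opening at its end, in the units of the state.
- env.sense(): the state, without advancing time (a new reading comes with each control period).
- env.snapshot(name): name is "side" or "top"; returns (picture, depth): 480x640x3 uint8, blue, green, red; 480x640 float32, m along the optical axis (not along the pixel's ray), 0 where there is no reading.
- env.camera_info(name): a dict with "camera_matrix" (3x3 intrinsics, pixels), "D" ([k1, k2, p1, p2, k3] as OpenCV has them; the pictures are not rectified), "origin" and "orientation" of the camera in the world. Camera axes: x right, y down, z forward; pixel columns grow to the right and rows downward; lengths in m; the calibration is good to about 2 mm. A picture is of the moment at which its call begins. camera_info takes no time and is no camera call.
- env.close_job(): hands the job in, once; it reports no verdict.
Trained networks look in the newest picture that a camera, given by its name, has taken for a name from the list of things; names that differ only in an ending like _2 or _b are one class to them, and where a whole thing is asked for, a point or a joint stands for the part that bears it (a point fixed in the world has none). Each returns a list of dicts, best first, with "confidence" (0 to 1); they miss things now and then, are a little off and sometimes report something else, mostly with a low value. They report only what shows in the picture. A call takes as long as a camera call. They do not tell look-alikes from the thing itself.
- env.spot_in(camera, label): "point" ([x, y, z] in m, in world coordinates, good to about 4 mm: the middle of the surface that is visible of it).
- env.silhouettes(camera, label): "pixels" (480x640 bool, what is visible of it).
- env.spot_point(camera, label): "point" ([x, y, z] in m, in world coordinates, good to about 4 mm: a listed point, or the origin of a listed thing).
The state is a dict: "t": time; "joint_pos": joint angles; "joint_velocities": joint speeds; "effort": joint torques, N m; "position": TCP position; "eef_rot": TCP orientation; "ft_force": force on the tool from outside, world axes, zero at the start; "moment": the same for the moment, N m; "finger_gap": finger opening in m.
Only numpy, scipy, OpenCV 4.12 (cv2) and the standard library are available. Lean on these libraries where they do the work, as an engineer would, in place of code of your own. Each camera call takes 0.05 s, during which the arm holds its last target.

### The job

The brass bar of the keeper arm above the heating mantle must be locked: take the linch pin with the red wire ring out of the blue rack and push it down through the slot in the arm's sleeve and through the bar's hole, which you must feel for, until its shoulder sits fully home on the sleeve, with the ring side pointing squarely across the arm. Then, with the pin home, flip the sprung ring down and over beneath the sleeve until it has snapped shut over the pin's end, and let go. Feel gently, never forcing the pin or the arm with more than about 20 N, and leave the spare pin and the other things on the bench where they are.

Things in the scene. Friction and masses are not known exactly. Their poses are not given: they have to be found in the camera images.
- pin_head (a point): Centre of the linch pin's dark grip head: 18 mm (pin x) by 14 mm (pin y), 32 mm tall. Pinch it from above across the 14 mm. Pin z points up along the pin, x to the side where the red ring is hinged. Below this point: at 16 mm the head meets a shoulder plate 24 x 24 x 8 mm, whose underside is at 24 mm; the nose's end is at 66 mm. Mass about 220 g. Starts upright in a hole of the blue rack.
- pin_shoulder (a point): Centre of the underside of the same pin's shoulder, on the pin's axis; axes as pin_head. It starts on the rack's top, 55 mm above the bench; lift it over 42 mm to clear the rack. Home, it rests on the sleeve's top face.
- pin_nose (a point): End of the same pin's nose, on its axis, 42 mm below the shoulder's underside. The nose is 9 mm wide here and tapers over 4 mm to the round 12 mm shank.
- ring (a joint): Angle of the red wire ring. Hinge: parallel to pin y, 20 mm along pin x from the axis, 6 mm above the shoulder's underside. 0 = open (start: stands out along pin x, rising 20 degrees, to 80 mm from the axis); grows as its outer end is pushed down, then inwards; 1.92 = shut under the sleeve. The spring resists with up to 0.12 N m until 1.15 rad, then the ring snaps shut by itself and stays.
- ring_bar (a point): Middle of the ring's push bar: red, 6 mm thick, 30 mm long parallel to pin y, 52 mm from the hinge. From the shoulder's underside on the pin's axis it lies 69 mm along pin x and 24 mm up when open; 56 mm along and 31 mm down at 1.15 rad; 20 mm along and 46 mm down when shut. Push it down and a little inwards with shut fingertips.
- slot (a point): Post-side end of the slot in the aluminium sleeve, on its centre line, on the sleeve's top face 170 mm above the bench; z up, y along the arm (towards the flask), x across. The slot, 50 mm long (+y from here) and 14 mm wide (x), cuts the sleeve's top and bottom walls. Sleeve: 30 mm wide, 28 mm tall, fixed, free on both sides and below: the ring may lie on either side. Post 87 mm along -y.
- bar_top (a point): 5 mm below slot, at the level of the top of the brass bar inside the sleeve; axes as slot. The bar's one round 13 mm hole, right through, is centred at x = 0 and anywhere from 7 to 43 mm along +y from here, new each time and unmeasured: feel for it with the nose, or look. The bar will not slide. Past the bar's top a spring plunger resists the pin, up to 12 N. Flask 270 mm along +y.
- spare: Spare pin with a black ball head and no ring, in the rack's other hole, 80 mm from the linch pin; origin at the centre of its shoulder's underside; its ball ends 24 mm above the shoulder's underside. Leave it
- beaker: Glass beaker, 68 mm wide, 90 mm tall, standing on the bench; origin at the centre of its underside. Leave it
- reagent: Amber bottle with a red cap, 60 mm wide, 130 mm tall; origin at the centre of its underside. Leave it
- corkring: Cork flask ring lying flat, 100 mm wide, 28 mm tall; origin at the centre of its underside. Leave it
- spatula: Spatula 170 mm long lying on the bench; origin near its middle on the bench. Leave it
- bosshead: Grey clamp boss head, 30 x 30 x 34 mm with a thumb screw; origin at the centre of its underside. Leave it
Mind the look-alikes: they are no part of the job. What is shaped like the part that bears pin_head but turquoise is not meant.

How it is judged:
By the outcome, as a careful person would: the job done as asked, in the order asked, and still so for the second after the job is handed in, with the robot touching nothing.
It also fails if it takes over 72 s, if anything falls off the work surface, if the arm or the gripper's body presses on something with over 40 N, if the wrist force passes 120 N, or if a joint passes its speed limit or range.

## Working session

There is one attempt and no reset: what is moved stays moved. The work goes in short steps, Python scripts to look and compute and a tool call to move; the robot and the scene stay as the last step left them, time stands still between calls to the robot, and variables do not carry over. Pictures are saved under pics/ and viewed, and the job is handed in when it is done.

Besides the shell and the picture viewer there is one more tool, called after "Request:" in YAML: its name, and indented under it one key for each argument. jog_arm: Moves the arm, as the interface text tells. Its arguments: {"type":"object","properties":{"rows":{"type":"array"},"force":{"type":"number"}},"required":["rows"]}

```bash
mkdir -p pics; ls; cat > h.py <<'E'
import numpy as np, cv2
from workcell import env
from scipy.spatial.transform import Rotation as R
E
python3 - <<'E'
from h import *
s=env.sense(); print({k:np.round(v,4) for k,v in s.items()}); print(env.tcp_to_tips)
for n in ("side","top"):
    p,d=env.snapshot(n); cv2.imwrite(f"pics/{n}0.png",p); np.save(f"{n}0.npy",d)
    c=env.camera_info(n); print(n,c)
E
```

```text
pics
{'t': np.float64(0.0), 'joint_pos': array([-1.301 ,  0.2766,  1.5061, -0.    ,  1.3607, -0.121 ]), 'joint_velocities': array([-0.0007,  0.0002, -0.0009,  0.0017, -0.0009,  0.0022]), 'effort': array([ 1.90000e-03, -4.04571e+01, -2.37230e+01,  7.03000e-02,
        3.47000e-02, -1.00000e-04]), 'position': array([ 0.2189, -0.5311,  0.1844]), 'eef_rot': array([-1.5706,  0.0018, -1.18  ]), 'ft_force': array([-0.706 ,  0.1408, -0.321 ]), 'moment': array([ 0.0333, -0.0349, -0.0212]), 'finger_gap': np.float64(0.0938)}
0.008
side {'camera_matrix': array([[439.37995741,   0.        , 320.59705025],
       [  0.        , 439.37995741, 240.39931223],
       [  0.        ,   0.        ,   1.        ]]), 'D': array([-0.02490141,  0.        ,  0.        ,  0.        ,  0.        ]), 'origin': array([0.26331468, 0.48608407, 0.50806698]), 'orientation': array([-2.08410546,  0.0178532 , -2.75867984])}
top {'camera_matrix': array([[514.83919714,   0.        , 315.37208186],
       [  0.        , 514.83919714, 235.81336651],
       [  0.        ,   0.        ,   1.        ]]), 'D': array([0.02020286, 0.        , 0.        , 0.        , 0.        ]), 'origin': array([ 0.36616228, -0.12716366,  0.89570202]), 'orientation': array([-2.95379936,  0.00722494, -1.56774268])}
```

View pics/side0.png

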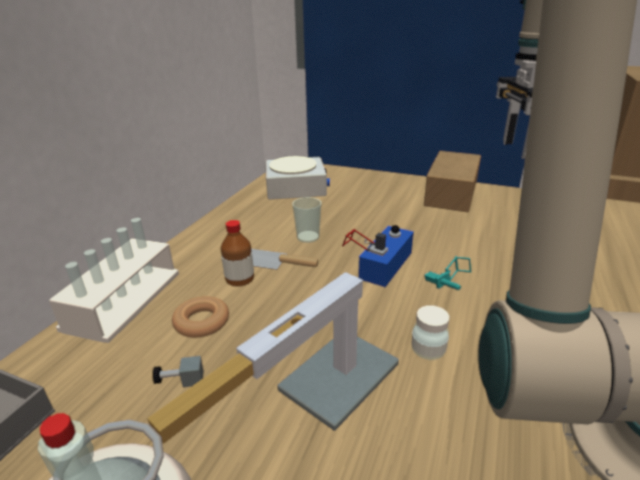

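View pics/top0.png

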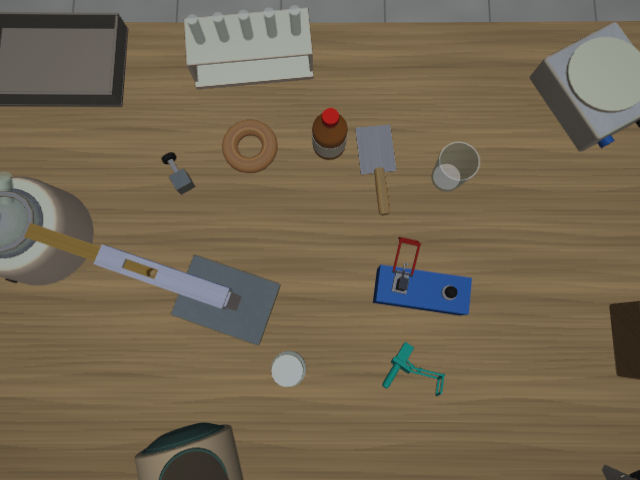

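Top view: red-ringed linch pin in the blue rack at (402,283), with its ring pointing up in the image. The spare is at (451,293). The turquoise look-alike lies at (403,360). The sleeve slot runs from about (122,262) to (157,275).

```bash
cat >> h.py <<'E'
def cam(n):
    c=env.camera_info(n); return c["camera_matrix"],c["D"],c["origin"],R.from_euler('xyz',c["orientation"]).as_matrix()
def ray(n,uv):
    K,D,o,M=cam(n); q=cv2.undistortPoints(np.array(uv,float).reshape(-1,1,2),K,D).reshape(-1,2)
    return o,(M@np.c_[q,np.ones(len(q))].T).T
def at_z(n,uv,z):
    o,d=ray(n,uv); return o+d*((z-o[2])/d[:,2])[:,None]
def proj(n,P):
    K,D,o,M=cam(n); q=(np.atleast_2d(P)-o)@M
    return cv2.projectPoints(q,np.zeros(3),np.zeros(3),K,D)[0].reshape(-1,2)
def crop(p,x,y,w,h,k,name):
    c=cv2.resize(p[y:y+h,x:x+w],None,fx=k,fy=k,interpolation=cv2.INTER_CUBIC); cv2.imwrite("pics/"+name,c)
E
python3 - <<'E'
from h import *
for n in ("top","side"):
    for l in ("pin_head","pin_shoulder","slot","bar_top","spare","ring_bar"):
        r=env.spot_point(n,l)
        print(n,l,[(np.round(x["point"],4),round(float(x["confidence"]),2),proj(n,x["point"]).round(0).tolist()) for x in r])
p=cv2.imread("pics/top0.png"); crop(p,90,240,150,75,5,"t_slot.png"); crop(p,365,225,120,90,6,"t_pin.png")
p=cv2.imread("pics/side0.png"); crop(p,235,270,130,100,6,"s_slot.png"); crop(p,335,220,90,70,7,"s_pin.png")
E
```

```text
top pin_head [(array([ 0.3358, -0.2664,  0.0143]), 0.67, [[403.0, 353.0]]), (array([ 0.4436, -0.2591,  0.0755]), 0.56, [[402.0, 284.0]])]
top pin_shoulder [(array([ 0.3147, -0.2543,  0.0162]), 0.87, [[396.0, 366.0]]), (array([ 0.4414, -0.2613,  0.0558]), 0.58, [[402.0, 287.0]])]
top slot [(array([0.45  , 0.1072, 0.1693]), 0.94, [[154.0, 273.0]])]
top bar_top [(array([0.4514, 0.1031, 0.1646]), 0.69, [[158.0, 273.0]])]
top spare [(array([ 0.4433, -0.2555,  0.0795]), 0.7, [[400.0, 284.0]]), (array([ 0.4325, -0.3376,  0.0558]), 0.47, [[449.0, 293.0]])]
top ring_bar [(array([ 0.5118, -0.2718,  0.0751]), 0.69, [[409.0, 242.0]]), (array([ 0.2985, -0.3315,  0.0184]), 0.57, [[444.0, 376.0]]), (array([0.4494, 0.1024, 0.1662]), 0.26, [[158.0, 274.0]])]
side pin_head [(array([ 0.3354, -0.2731,  0.0083]), 0.94, [[433.0, 277.0]]), (array([ 0.4468, -0.2641,  0.08  ]), 0.65, [[380.0, 238.0]])]
side pin_shoulder [(array([ 0.4439, -0.2591,  0.0526]), 0.86, [[380.0, 252.0]]), (array([ 0.3177, -0.2541,  0.0123]), 0.79, [[441.0, 282.0]])]
side slot [(array([0.4436, 0.1047, 0.1666]), 0.59, [[305.0, 315.0]])]
side bar_top [(array([0.4462, 0.1054, 0.1656]), 0.71, [[303.0, 316.0]])]
side spare [(array([0.4449, 0.103 , 0.1663]), 0.73, [[305.0, 314.0]]), (array([ 0.4344, -0.3395,  0.0544]), 0.69, [[394.0, 234.0]])]
side ring_bar [(array([ 0.3016, -0.3254,  0.017 ]), 0.6, [[454.0, 263.0]]), (array([ 0.514 , -0.2732,  0.0797]), 0.5, [[349.0, 231.0]])]
```

View pics/t_slot.png

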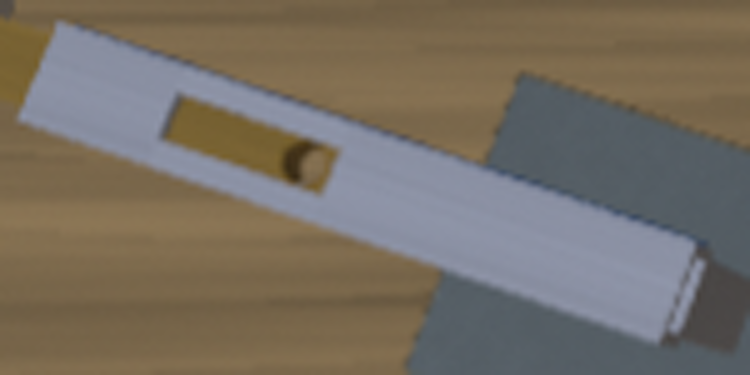

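View pics/t_pin.png

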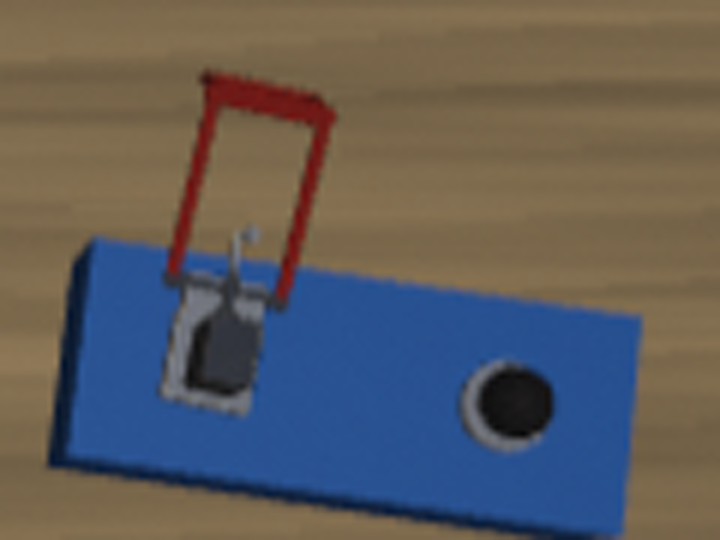

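View pics/s_slot.png

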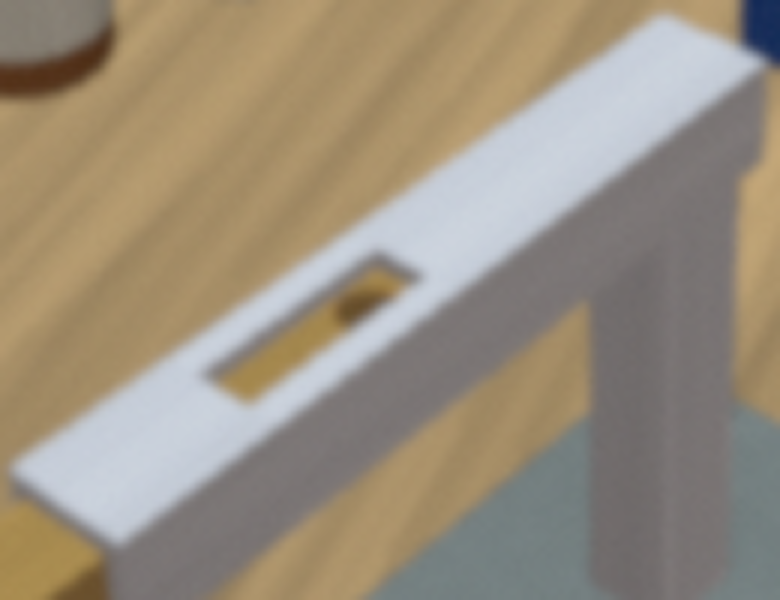

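View pics/s_pin.png

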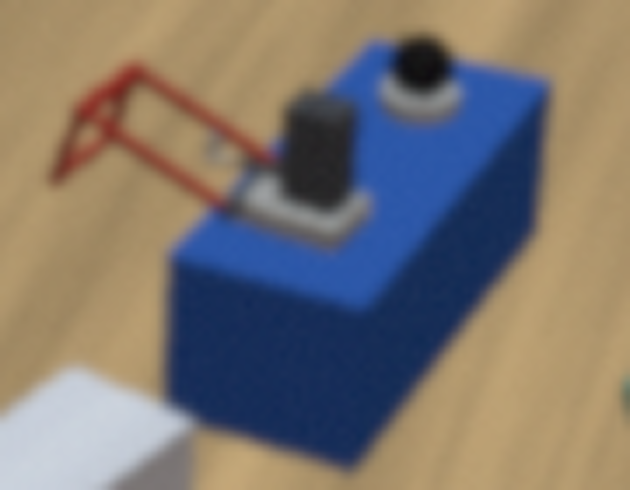

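Both views show the same bar hole as a dark disc: top crop (304,162), full image (151,272); side crop (363,306), full image (295,321). The pin crop shows the red-ring pin, dark square head and ring along its x. The spare has the round black ball.

Look-alikes for the linch pin: the turquoise pin lying at top (403,360), and the spare with the black ball at (451,293). I choose the upright one with the red ring at (402,283).

```bash
python3 - <<'E'
from h import *
T=lambda a:np.array(a,float)/5+[90,240]+[-.4,-.4]
S=lambda a:np.array(a,float)/6+[235,270]+[-.4,-.4]
t=at_z("top",T([(342,150),(322,193),(180,95),(163,137)]),.17)
s=at_z("side",S([(378,253),(424,277),(205,375),(248,405)]),.17)
for n,q in(("top",t),("side",s)):
    a=q[:2].mean(0);b=q[2:].mean(0);d=b-a
    print(n,q.round(4).tolist(),"post end",a.round(4),"far",b.round(4),"len",np.linalg.norm(d).round(4),"w",np.linalg.norm(q[0]-q[1]).round(4),np.degrees(np.arctan2(d[1],d[0])).round(2))
# sleeve long edges
te=at_z("top",T([(60,20),(698,243),(20,120),(660,345)]),.17); se=at_z("side",S([(12,468),(665,12),(122,545),(770,62)]),.17)
for q in(te,se):
    for i in(0,2):
        d=q[i]-q[i+1]; print(q[i].round(4),q[i+1].round(4),np.degrees(np.arctan2(d[1],d[0])).round(2),np.linalg.norm(d).round(4))
    print("w",np.linalg.norm(q[0]-q[2]))
print("hole top",at_z("top",T([(304,162)]),.165),"side",at_z("side",S([(363,306)]),.165))
# pin
P=lambda a:np.array(a,float)/6+[365,225]-.4
Q=lambda a:np.array(a,float)/7+[335,220]-.4
# ring bar ends, top view z ~ .079; shoulder corners top face z=.063
print("ring hinge ends .061", at_z("top",P([(172,280),(282,303)]),.061))
print("ring bar ends .079", at_z("top",P([(212,88),(322,112)]),.079))
print("shoulder corners z=.063",at_z("top",P([(163,398),(248,412)]),.063))
print("rack corners .055",at_z("top",P([(95,238),(640,315),(625,535),(68,460)]),.055))
print("head top centre .111?",at_z("top",P([(225,352)]),.111), at_z("side",Q([(322,103)]),.111))
print("spare shoulder", at_z("top",P([(500,405)]),.059))
E
```

```text
top [[0.4549, 0.1014, 0.17], [0.4427, 0.1063, 0.17], [0.4706, 0.1484, 0.17], [0.4586, 0.1523, 0.17]] post end [0.4488 0.1039 0.17  ] far [0.4646 0.1504 0.17  ] len 0.0491 w 0.0132 71.27
side [[0.4532, 0.106, 0.17], [0.4413, 0.1096, 0.17], [0.4688, 0.1514, 0.17], [0.4573, 0.156, 0.17]] post end [0.4473 0.1078 0.17  ] far [0.463  0.1537 0.17  ] len 0.0485 w 0.0124 71.03
[0.4922 0.1842 0.17  ] [ 4.288e-01 -4.000e-04  1.700e-01] 71.03 0.1952
[0.4634 0.1932 0.17  ] [0.4003 0.0092 0.17  ] 71.07 0.1944
w 0.03019085769976644
[0.4901 0.1867 0.17  ] [0.4276 0.002  0.17  ] 71.31 0.195
[0.4616 0.1966 0.17  ] [0.3989 0.013  0.17  ] 71.14 0.194
w 0.030180717268529673
hole top [[0.45208747 0.11362673 0.165     ]] side [[0.45178811 0.11674381 0.165     ]]
ring hinge ends .061 [[ 0.46628977 -0.24751449  0.061     ]
 [ 0.46011769 -0.27705177  0.061     ]]
ring bar ends .079 [[ 0.51591743 -0.25694334  0.079     ]
 [ 0.50943609 -0.28614841  0.079     ]]
shoulder corners z=.063 [[ 0.43422032 -0.24399757  0.063     ]
 [ 0.43054894 -0.26664868  0.063     ]]
rack corners .055 [[ 0.47850821 -0.22763213  0.055     ]
 [ 0.45781242 -0.37500501  0.055     ]
 [ 0.3986693  -0.3677757   0.055     ]
 [ 0.41809674 -0.21908373  0.055     ]]
head top centre .111? [[ 0.44198176 -0.25325037  0.111     ]] [[ 0.43591094 -0.22513344  0.111     ]]
spare shoulder [[ 0.43297039 -0.33502584  0.059     ]]
```

```bash
python3 - <<'E'
from h import *
d=np.load("top0.npy")
for n in("top","side"):
    d=np.load(n+"0.npy");K,D,o,M=cam(n)
    vv,uu=np.mgrid[0:480,0:640]; uv=np.c_[uu.ravel(),vv.ravel()].astype(float)
    q=cv2.undistortPoints(uv.reshape(-1,1,2),K,D).reshape(-1,2); z=d.ravel()
    W=(M@(np.c_[q,np.ones(len(q))]*z[:,None]).T).T+o; W=W.reshape(480,640,3); np.save(n+"W.npy",W)
    # rack / pin heights region
    m=(abs(W[...,0]-.443)<.03)&(abs(W[...,1]+.262)<.03)&(d>0)
    h=m&(W[...,2]>.082); print(n,"head",h.sum(),W[h].mean(0),W[h].min(0),W[h].max(0))
    sl=(abs(W[...,2]-.17)<.006)&(W[...,1]>0.0)&(W[...,1]<.25)&(abs(W[...,0]-.45)<.1)&(d>0)
    pts=W[sl]; c=pts[:,:2].mean(0); u,s,v=np.linalg.svd(pts[:,:2]-c,full_matrices=False); dd=v[0]*np.sign(v[0][1])
    l=(pts[:,:2]-c)@dd; w=(pts[:,:2]-c)@[-dd[1],dd[0]]
    print("sleeve",sl.sum(),c,np.degrees(np.arctan2(dd[1],dd[0])),np.percentile(l,[1,99]),np.percentile(w,[2,98]),"z",np.median(pts[:,2]))
    m=(W[...,1]>-.45)&(W[...,1]<-.2)&(abs(W[...,0]-.44)<.08)&(d>0)
    print("z hist",np.histogram(W[m][:,2],bins=np.arange(0,.13,.005)))
E
```

```text
top head 123 [ 0.44412496 -0.25678755  0.09355424] [ 0.4347127 -0.2655829  0.0823725] [ 0.45457272 -0.24903294  0.0982577 ]
sleeve 3295 [0.45268409 0.11435696] 71.18521557107411 [-0.1146475   0.13921711] [-0.01426408  0.01429647] z 0.16950228475597573
z hist (array([4331,   37,   29,   25,   35,   27,   31,   31,   36,   29, 1593,
       1312,  217,   90,  108,  139,   70,    7,   71,   39,    0,    0,
          0,    0,    0]), array([0.   , 0.005, 0.01 , 0.015, 0.02 , 0.025, 0.03 , 0.035, 0.04 ,
       0.045, 0.05 , 0.055, 0.06 , 0.065, 0.07 , 0.075, 0.08 , 0.085,
       0.09 , 0.095, 0.1  , 0.105, 0.11 , 0.115, 0.12 , 0.125]))
side head 89 [ 0.44282309 -0.25080983  0.09016263] [ 0.43360995 -0.26045144  0.08212177] [ 0.45299222 -0.24526991  0.09600577]
sleeve 3733 [0.45662828 0.13728033] 70.789871166438 [-0.13334046  0.11731307] [-0.01604741  0.01386698] z 0.16898888472552998
z hist (array([605, 110, 101, 108, 102, 117, 110, 102, 118, 108, 585, 252, 137,
        89,  91,  83,  39,  27,  44,   4,   0,   0,   0,   0,   0]), array([0.   , 0.005, 0.01 , 0.015, 0.02 , 0.025, 0.03 , 0.035, 0.04 ,
       0.045, 0.05 , 0.055, 0.06 , 0.065, 0.07 , 0.075, 0.08 , 0.085,
       0.09 , 0.095, 0.1  , 0.105, 0.11 , 0.115, 0.12 , 0.125]))
```

```bash
cat >> h.py <<'E'
def pin_model(sh,yaw):
    c,s=np.cos(yaw),np.sin(yaw); M=np.array([[c,-s,0],[s,c,0],[0,0,1]])
    def box(a,b,z): return np.array([[a,b,z],[-a,b,z],[-a,-b,z],[a,-b,z],[a,b,z]])
    L={'ht':box(.009,.007,.040),'hb':box(.009,.007,.008),'st':box(.012,.012,.008),'sb':box(.012,.012,0),
       'ring':np.array([[.020,-.0145,.006],[.069,-.0145,.024],[.069,.0145,.024],[.020,.0145,.006]])}
    return {k:v@M.T+sh for k,v in L.items()}
def overlay(p,n,sh,yaw,k,x,y,w,h,name,keys=None):
    c=cv2.resize(p[y:y+h,x:x+w],None,fx=k,fy=k,interpolation=cv2.INTER_CUBIC)
    for kk,v in pin_model(np.array(sh),yaw).items():
        if keys and kk not in keys: continue
        q=((proj(n,v)-[x,y]+.5)*k).astype(np.int32); cv2.polylines(c,[q.reshape(-1,1,2)],False,(0,255,0),1)
    cv2.imwrite("pics/"+name,c)
E
python3 - <<'E'
from h import *
sh=[.4443,-.2583,.055]; yaw=np.radians(-10.3)
a=cv2.imread("pics/top0.png");b=cv2.imread("pics/side0.png")
overlay(a,"top",sh,yaw,8,380,230,50,70,"o_t.png"); overlay(b,"side",sh,yaw,8,338,222,65,50,"o_s.png")
x=cv2.imread("pics/o_t.png");y=cv2.imread("pics/o_s.png");c=np.zeros((560,930,3),np.uint8);c[:,:400]=x;c[:400,405:925]=y;cv2.imwrite("pics/o.png",cv2.resize(c,(797,480)))
E
```

```text
(no output)
```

View pics/o.png

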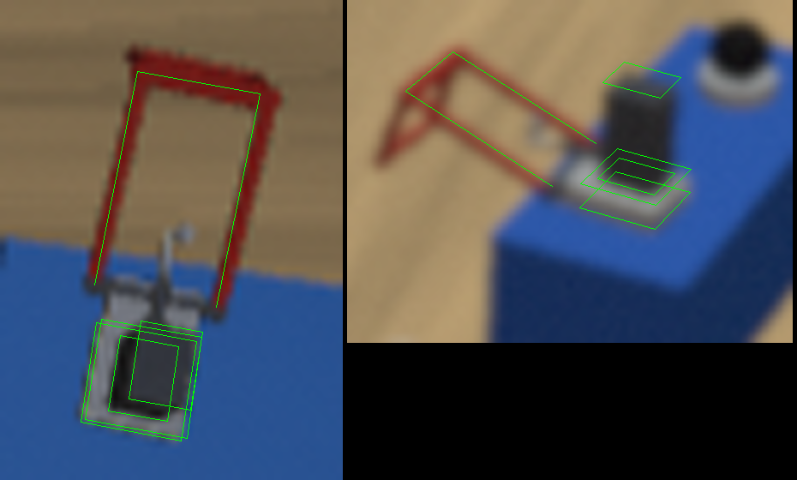

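Overlay: model and pin agree to about 1 mm in the top view and about 3 mm in the side view, along y. The cameras show the same disagreement at the sleeve, so I use the mean. Moving above the pin.

Request:
jog_arm:
  rows:
    - [0.55,[-19,0,35],4]
    - [0.55,[-37,0,70],8]
    - [0.55,[-56,0,104],12]
    - [0.55,[-74,0,139],16]
    - [0.55,[-93,0,173],20]
    - [0.55,[-112,0,208],24]
    - [0.55,[-130,0,243],28]
    - [0.55,[-149,0,277],32]
    - [0.55,[-167,0,312],32.7]
    - [0.55,[-167,0,312],32.7]

```text
t: 1.53
position: [0.4477, -0.2529, 0.1855]
eef_rot: [-1.568, 0.004, -1.745]
ft_force: [-0.6, 0.5, 0.8]
finger_gap: 0.0518
```

```bash
python3 - <<'E'
from h import *
s=env.sense(); print({k:np.round(v,4) for k,v in s.items()})
for n in ("side","top"):
    p,d=env.snapshot(n); cv2.imwrite(f"pics/{n}1.png",p)
crop(cv2.imread("pics/side1.png"),320,120,160,180,4,"s1.png")
crop(cv2.imread("pics/top1.png"),340,200,160,140,5,"t1.png")
E
```

```text
{'t': np.float64(1.5333), 'joint_pos': array([-0.6531,  0.1833,  1.6304,  0.0045,  1.3272,  1.0905]), 'joint_velocities': array([-0.0837, -0.0016,  0.0073, -0.1055,  0.0013, -0.1045]), 'effort': array([  1.5591, -34.7339, -23.395 ,   0.3973,  -0.05  ,   0.5815]), 'position': array([ 0.4477, -0.2529,  0.1855]), 'eef_rot': array([-1.5682,  0.0036, -1.7447]), 'ft_force': array([-0.6394,  0.4562,  0.7872]), 'moment': array([-0.0008,  0.0319,  0.027 ]), 'finger_gap': np.float64(0.0518)}
```

```bash
python3 - <<'E'
from h import *
s=env.sense(); print({k:np.round(s[k],4) for k in ("t","position","eef_rot","ft_force")})
E
```

```text
{'t': np.float64(1.6333), 'position': array([ 0.4445, -0.2575,  0.1853]), 'eef_rot': array([-1.5709e+00, -7.0000e-04, -1.7469e+00]), 'ft_force': array([-1.5461, -0.059 , -0.2504])}
```

View pics/s1.png

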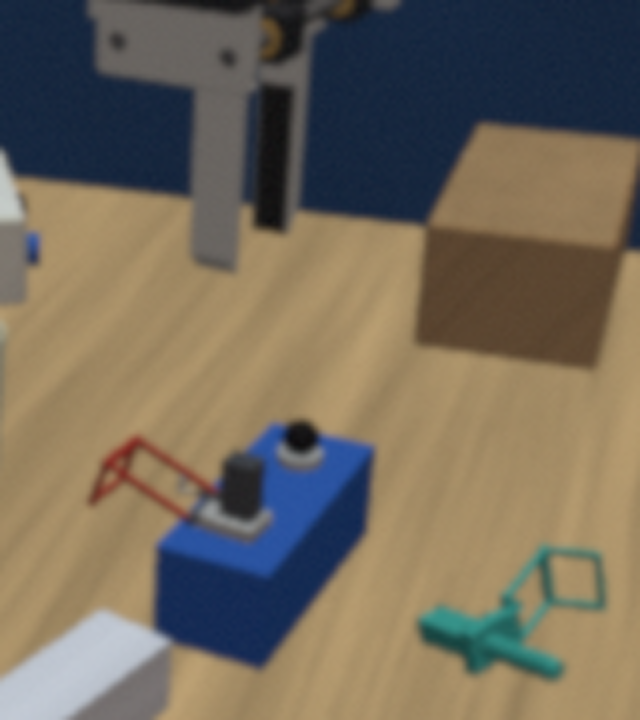

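View pics/t1.png

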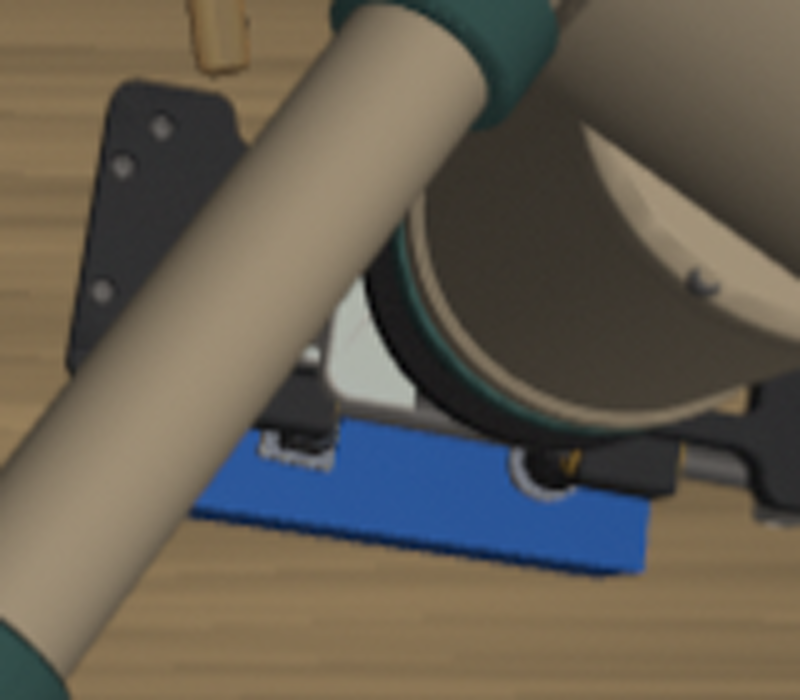

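```bash
python3 - <<'E'
from h import *
tcp=np.array([.4445,-.2575,.1853]); M=R.from_euler('xyz',[-1.5709,-.0007,-1.7469]).as_matrix()
for g in(.026,.0385):
  for s in(-1,1):
    P=[tcp+M@[s*g,.008,zz] for zz in(-.008,.008)]
    print(g,s,((proj("side",P)-[320,120])*4).round(0).tolist())
E
```

```text
0.026 -1 [[241.0, 322.0], [210.0, 315.0]]
0.026 1 [[288.0, 283.0], [258.0, 276.0]]
0.0385 -1 [[229.0, 332.0], [197.0, 325.0]]
0.0385 1 [[299.0, 274.0], [268.0, 268.0]]
```

```bash
python3 - <<'E'
from h import *
p,d=env.snapshot("side"); cv2.imwrite("pics/side2.png",p)
K,D,o,M=cam("side")
s=env.sense();print(s["position"],s["eef_rot"])
for u in range(366,396,3):
    col=d[130:215,u]; out=[]
    for v in range(150,205,6):
        z=d[v,u]; q=cv2.undistortPoints(np.array([[[u,v]]],float),K,D).ravel(); out.append(tuple((M@(np.r_[q,1]*z)+o).round(3).tolist()) if z>0 and z<.95 else 0)
    print(u,out)
tcp=s["position"];Mt=R.from_euler('xyz',s["eef_rot"]).as_matrix()
c=p.copy()
for g in(.026,.0385):
  for sg in(-1,1):
    P=[tcp+Mt@[sg*g,yy,zz] for yy,zz in((.008,-.008),(.008,.008),(-.03,.008),(-.03,-.008),(.008,-.008))]
    q=((proj("side",P)+.5)*16).astype(np.int32); cv2.polylines(c,[q.reshape(-1,1,2)],False,(0,255,0),1,shift=4)
crop(c,320,120,160,180,4,"s2.png")
E
```

```text
[ 0.44379133 -0.25849809  0.18529198] [-1.57117976e+00 -1.00927689e-03 -1.74901432e+00]
366 [0, 0, 0, 0, 0, 0, 0, 0, 0, 0]
369 [0, 0, 0, 0, 0, 0, 0, 0, 0, 0]
372 [(0.457, -0.218, 0.274), (0.457, -0.218, 0.264), (0.456, -0.217, 0.253), (0.456, -0.218, 0.242), (0.455, -0.217, 0.231), (0.455, -0.218, 0.22), 0, 0, 0, 0]
375 [(0.452, -0.217, 0.275), (0.451, -0.218, 0.264), (0.451, -0.219, 0.253), (0.451, -0.218, 0.243), (0.449, -0.215, 0.233), (0.449, -0.217, 0.221), (0.451, -0.226, 0.206), 0, 0, 0]
378 [(0.446, -0.216, 0.276), (0.446, -0.218, 0.265), (0.445, -0.216, 0.255), (0.445, -0.218, 0.243), (0.444, -0.217, 0.233), (0.444, -0.216, 0.222), (0.445, -0.223, 0.208), 0, 0, 0]
381 [(0.441, -0.217, 0.276), (0.441, -0.219, 0.265), (0.441, -0.218, 0.254), (0.44, -0.22, 0.243), (0.44, -0.221, 0.232), (0.44, -0.223, 0.22), (0.44, -0.224, 0.208), 0, 0, 0]
384 [0, 0, 0, 0, 0, 0, 0, 0, 0, 0]
387 [(0.446, -0.28, 0.256), (0.446, -0.282, 0.244), (0.445, -0.282, 0.233), (0.443, -0.277, 0.223), (0.443, -0.28, 0.21), 0, 0, 0, 0, 0]
390 [(0.441, -0.281, 0.257), (0.44, -0.28, 0.246), (0.439, -0.28, 0.234), (0.439, -0.281, 0.223), (0.437, -0.278, 0.212), 0, 0, 0, 0, 0]
393 [(0.435, -0.282, 0.257), (0.434, -0.278, 0.247), (0.434, -0.281, 0.235), (0.433, -0.279, 0.224), (0.432, -0.281, 0.211), 0, 0, 0, 0, 0]
```

View pics/s2.png

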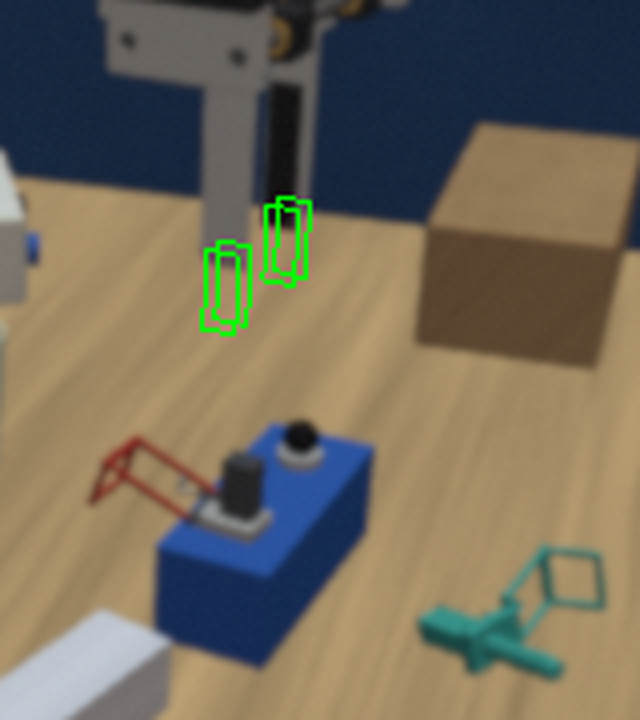

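The fingertips show about 25 mm higher than nominal (side rows 186 against 200). I'll check how the tips' height depends on opening before descending.

Request:
jog_arm:
  rows:
    - [0.15,[0,0,0],0]
    - [0.15,[0,0,0],0]
    - [0.15,[0,0,0],0]
    - [0.15,[0,0,0],0]
    - [0.15,[0,0,0],0]
    - [0.15,[0,0,0],0]

```text
t: 2.18
position: [0.4436, -0.2589, 0.1853]
eef_rot: [-1.571, -0.0, -1.752]
ft_force: [0.4, -0.7, -0.2]
finger_gap: 0.0159
```

```bash
cat > f.py <<'E'
from h import *
import sys
p,d=env.snapshot("side"); cv2.imwrite(f"pics/{sys.argv[1]}_full.png",p); np.save(sys.argv[1]+".npy",d)
K,D,o,M=cam("side")
s=env.sense();print(s["position"],s["eef_rot"],s["finger_gap"],s["ft_force"])
tcp=s["position"];Mt=R.from_euler('xyz',s["eef_rot"]).as_matrix();g=s["finger_gap"]/2
c=p.copy()
for gg in(g,g+.0125):
  for sg in(-1,1):
    P=[tcp+Mt@[sg*gg,yy,zz] for yy,zz in((.008,-.008),(.008,.008),(-.03,.008),(-.03,-.008),(.008,-.008))]
    q=((proj("side",P)+.5)*16).astype(np.int32); cv2.polylines(c,[q.reshape(-1,1,2)],False,(0,255,0),1,shift=4)
crop(c,320,120,160,180,4,sys.argv[1]+".png")
E
python3 f.py s3
```

```text
[ 0.44367603 -0.25876861  0.18525845] [-1.57076906e+00 -2.86344537e-05 -1.75153706e+00] 0.014796793968945628 [-0.63026508 -0.21482702  0.54442325]
```

View pics/s3.png

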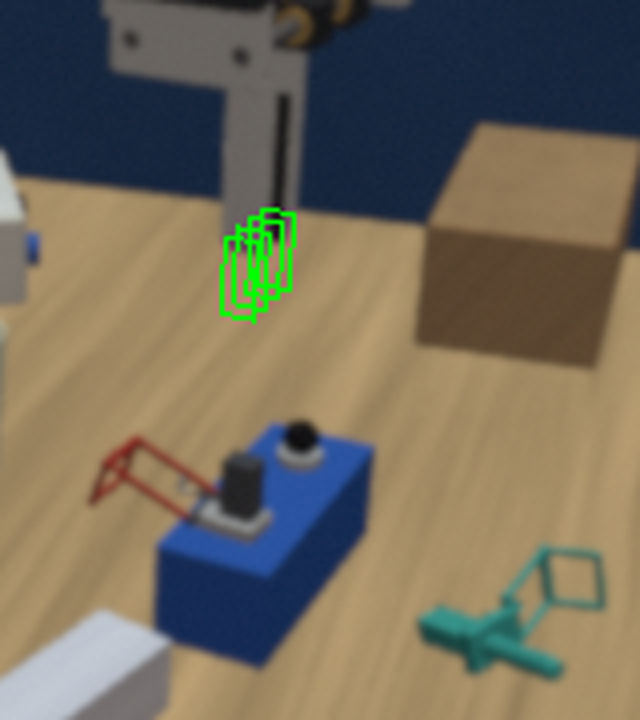

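Tips keep the same height whatever the opening, so the fingers move parallel. The visual tips still sit about 20 mm above nominal. I'll descend partway, opened, and look.

Request:
jog_arm:
  rows:
    - [0.55,[0,0,0],0]
    - [0.55,[0,0,0],0]
    - [0.55,[0,30,0],0]
    - [0.55,[0,60,0],0]
    - [0.55,[0,85,0],0]
    - [0.55,[0,92,0],0]
    - [0.55,[0,92,0],0]
    - [0.55,[0,92,0],0]

```text
t: 2.9
position: [0.4444, -0.2588, 0.0939]
eef_rot: [-1.57, -0.0, -1.751]
ft_force: [0.2, -0.1, 0.5]
finger_gap: 0.0512
```

```bash
python3 f.py s4
```

```text
[ 0.44499161 -0.25922396  0.09458235] [-1.56855161e+00 -1.23021212e-03 -1.75063460e+00] 0.05194025789137236 [ 0.21136983 -0.79589     0.00493839]
```

View pics/s4.png

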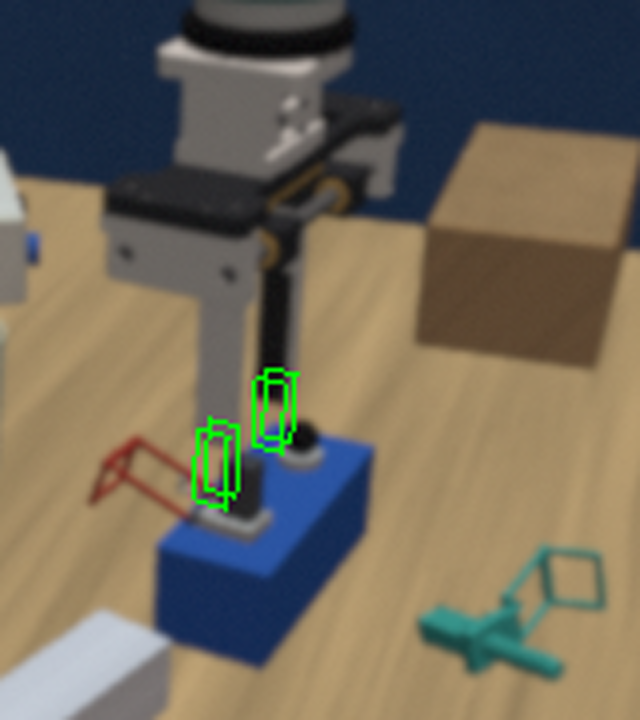

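Request:
jog_arm:
  rows:
    - [0.55,[-1.5,10,0],0]
    - [0.55,[-1.5,18,0],0]
    - [0.55,[-1.5,18,0],0]
    - [0.55,[-1.5,18,0],0]

```text
t: 3.28
position: [0.4438, -0.2567, 0.075]
eef_rot: [-1.572, 0.0, -1.751]
ft_force: [0.2, -0.2, -0.4]
finger_gap: 0.0515
```

```bash
python3 f.py s5; python3 - <<'E'
from h import *
p,d=env.snapshot("top"); cv2.imwrite("pics/top5.png",p); crop(p,350,200,160,140,5,"t5.png")
E
```

```text
[ 0.44413342 -0.25692053  0.07526977] [-1.57084906e+00 -5.02803757e-05 -1.75070009e+00] 0.05188492480306293 [ 0.4720143  -0.33527054  0.240811  ]
```

View pics/s5.png

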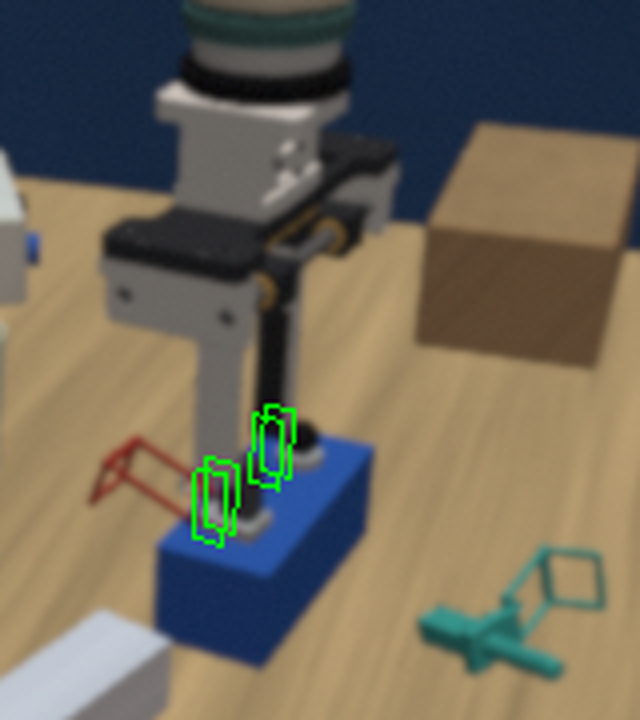

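View pics/t5.png

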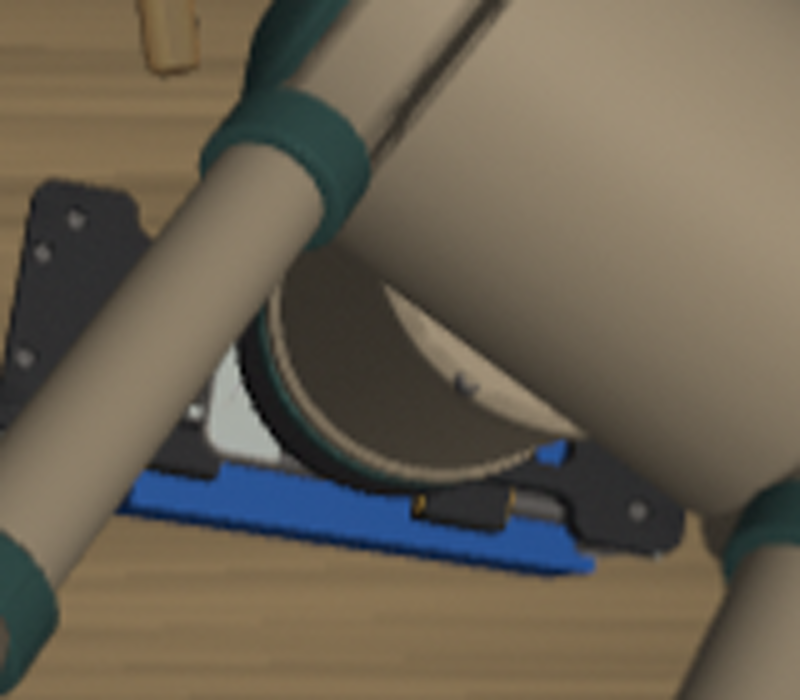

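```bash
python3 - <<'E'
from h import *
d=np.load("s5.npy");K,D,o,M=cam("side")
def W(u,v):
    z=d[v,u]; q=cv2.undistortPoints(np.array([[[u,v]]],float),K,D).ravel(); return (M@(np.r_[q,1]*z)+o).round(3).tolist()
for u in (352,358,364,372,374,376,378,386,388,390): print(u,[(v,W(u,v)) for v in (184,190,196,202,208,220,228,232,236,240,244)])
E
python3 - <<'E'
import cv2
p=cv2.imread("pics/s5_full.png"); cv2.imwrite("pics/s5z.png",cv2.resize(p[190:275,340:430],None,fx=8,fy=8,interpolation=cv2.INTER_CUBIC)[:600])
E
```

```text
352 [(184, [0.477, -0.172, 0.227]), (190, [0.479, -0.179, 0.213]), (196, [0.478, -0.177, 0.203]), (202, [0.608, -0.579, -0.001]), (208, [0.596, -0.544, -0.001]), (220, [0.574, -0.476, -0.002]), (228, [0.559, -0.431, 0.0]), (232, [0.507, -0.272, 0.079]), (236, [0.51, -0.282, 0.064]), (240, [0.501, -0.253, 0.072]), (244, [0.535, -0.358, -0.001])]
358 [(184, [0.465, -0.169, 0.23]), (190, [0.466, -0.173, 0.217]), (196, [0.467, -0.176, 0.205]), (202, [0.467, -0.177, 0.193]), (208, [0.58, -0.548, -0.0]), (220, [0.559, -0.48, -0.001]), (228, [0.545, -0.437, -0.0]), (232, [0.498, -0.283, 0.075]), (236, [0.532, -0.397, 0.0]), (240, [0.528, -0.382, -0.002]), (244, [0.486, -0.247, 0.068])]
364 [(184, [0.455, -0.168, 0.231]), (190, [0.454, -0.167, 0.222]), (196, [0.457, -0.178, 0.206]), (202, [0.456, -0.176, 0.195]), (208, [0.565, -0.553, -0.0]), (220, [0.544, -0.484, -0.001]), (228, [0.531, -0.443, -0.001]), (232, [0.525, -0.42, 0.001]), (236, [0.484, -0.28, 0.07]), (240, [0.514, -0.385, -0.001]), (244, [0.508, -0.365, 0.0])]
372 [(184, [0.439, -0.162, 0.236]), (190, [0.44, -0.165, 0.224]), (19
[... 1622 characters left out ...]
0.29, 0.054])]
388 [(184, [0.426, -0.218, 0.216]), (190, [0.422, -0.202, 0.212]), (196, [0.421, -0.202, 0.201]), (202, [0.439, -0.282, 0.153]), (208, [0.437, -0.278, 0.142]), (220, [0.436, -0.278, 0.116]), (228, [0.435, -0.278, 0.098]), (232, [0.448, -0.34, 0.055]), (236, [0.444, -0.326, 0.054]), (240, [0.439, -0.307, 0.055]), (244, [0.435, -0.29, 0.055])]
390 [(184, [0.422, -0.218, 0.217]), (190, [0.419, -0.204, 0.212]), (196, [0.418, -0.204, 0.2]), (202, [0.433, -0.276, 0.156]), (208, [0.433, -0.278, 0.143]), (220, [0.431, -0.277, 0.117]), (228, [0.431, -0.28, 0.098]), (232, [0.442, -0.333, 0.06]), (236, [0.439, -0.323, 0.056]), (240, [0.436, -0.309, 0.054]), (244, [0.431, -0.293, 0.054])]
```

View pics/s5z.png

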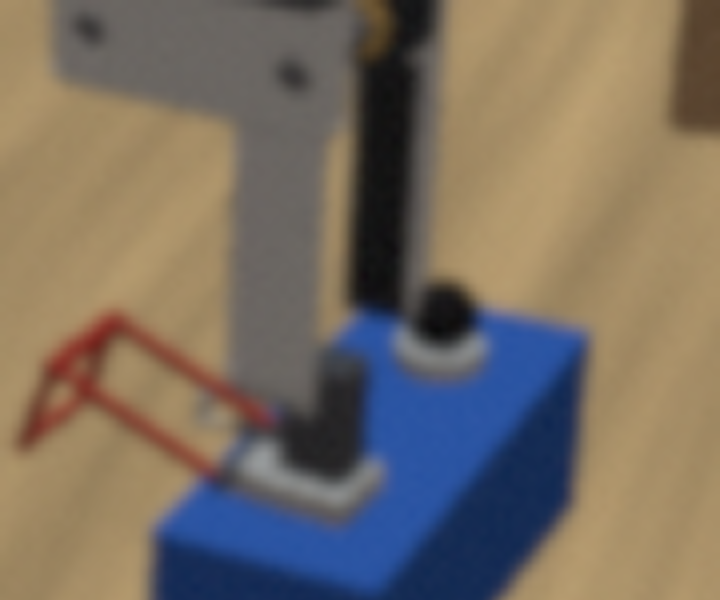

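Depth confirms it: the visible tips are at z≈0.095 and the carriage bottom at 0.193, about 28 mm above what the reported TCP implies, while rack and bench depths read correctly. I'll descend in small steps, watching the force.

Request:
jog_arm:
  rows:
    - [0.55,[0,5,0],0]
    - [0.55,[0,9,0],0]
    - [0.55,[0,9,0],0]

```text
t: 3.63
position: [0.4436, -0.2566, 0.0654]
eef_rot: [-1.572, 0.001, -1.751]
ft_force: [-0.2, 0.2, 0.5]
finger_gap: 0.0514
```

Request:
jog_arm:
  rows:
    - [0.55,[0,2,0],0]
    - [0.55,[0,2,0],0]

```text
t: 3.8
position: [0.444, -0.2568, 0.0639]
eef_rot: [-1.571, 0.0, -1.751]
ft_force: [-0.0, 0.8, 0.0]
finger_gap: 0.0517
```

Request:
jog_arm:
  rows:
    - [0.55,[0,2,0],0]
    - [0.55,[0,2,0],0]

```text
t: 3.97
position: [0.4441, -0.2569, 0.062]
eef_rot: [-1.571, 0.0, -1.751]
ft_force: [-0.8, -0.0, 1.3]
finger_gap: 0.0513
```

Request:
jog_arm:
  rows:
    - [0.55,[0,2,0],0]
    - [0.55,[0,2,0],0]

```text
t: 4.13
position: [0.444, -0.2568, 0.06]
eef_rot: [-1.571, 0.0, -1.751]
ft_force: [-0.7, -0.4, -0.3]
finger_gap: 0.0522
```

```bash
python3 f.py s6; python3 - <<'E'
import cv2
p=cv2.imread("pics/s6_full.png"); cv2.imwrite("pics/s6z.png",cv2.resize(p[190:265,340:430],None,fx=8,fy=8,interpolation=cv2.INTER_CUBIC))
E
```

```text
[ 0.44406182 -0.25688333  0.06010882] [-1.57104681e+00  7.56943801e-05 -1.75074334e+00] 0.05143455884484728 [ 0.09133597  0.57313067 -0.04322095]
```

View pics/s6z.png

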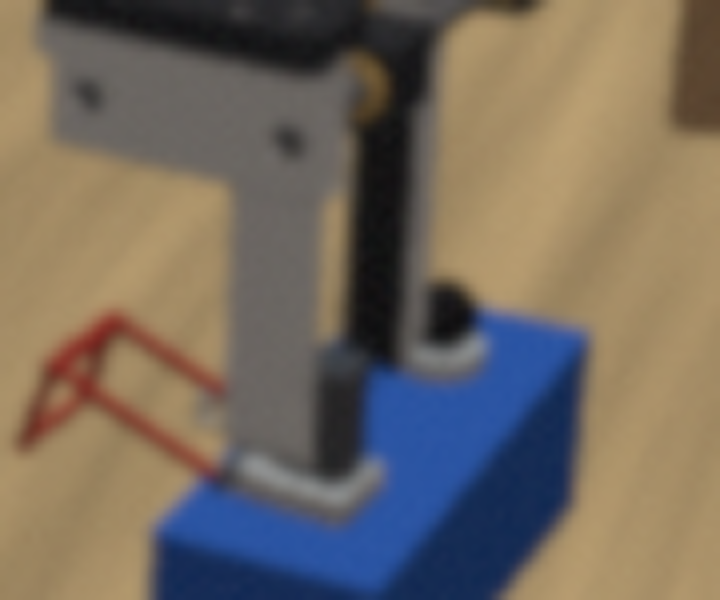

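No contact at TCP 0.060, although nominal tips would already be inside the rack. So the picture is right: tips are about 20 mm above the reported TCP. The jaws straddle the head well. Now lowering until the tips are just over the shoulder plate.

Request:
jog_arm:
  rows:
    - [0.55,[0,4,0],0]
    - [0.55,[0,8,0],0]
    - [0.55,[0,8,0],0]

```text
t: 4.43
position: [0.4435, -0.2565, 0.0514]
eef_rot: [-1.572, 0.001, -1.751]
ft_force: [-1.1, 1.1, 0.1]
finger_gap: 0.0513
```

```bash
cat > z.py <<'E'
from h import *
import sys
n,name,x,y,w,h,k=sys.argv[1],sys.argv[2],*map(int,sys.argv[3:8])
p,d=env.snapshot(n); cv2.imwrite(f"pics/{name}_full.png",p); np.save(name+".npy",d); crop(p,x,y,w,h,k,name+".png")
s=env.sense(); print({q:np.round(s[q],4) for q in("t","position","eef_rot","ft_force","moment","finger_gap")})
E
python3 z.py side s7 340 190 90 75 8
python3 - <<'E'
from h import *
d=np.load("s7.npy");K,D,o,M=cam("side")
def W(u,v):
    z=d[v,u]; q=cv2.undistortPoints(np.array([[[u,v]]],float),K,D).ravel(); return (M@(np.r_[q,1]*z)+o).round(3).tolist()
for u in (372,374,376,386,388): print(u,[(v,W(u,v)) for v in range(232,256,2)])
E
```

```text
{'t': np.float64(4.4833), 'position': array([ 0.4437, -0.2566,  0.0517]), 'eef_rot': array([-1.5719e+00,  5.0000e-04, -1.7507e+00]), 'ft_force': array([ 0.0964, -0.4281,  0.1246]), 'moment': array([ 0.0289, -0.0258, -0.0071]), 'finger_gap': np.float64(0.0515)}
372 [(232, [0.45, -0.216, 0.118]), (234, [0.45, -0.217, 0.113]), (236, [0.451, -0.219, 0.108]), (238, [0.45, -0.218, 0.104]), (240, [0.449, -0.215, 0.102]), (242, [0.449, -0.216, 0.097]), (244, [0.449, -0.216, 0.092]), (246, [0.449, -0.216, 0.088]), (248, [0.45, -0.219, 0.082]), (250, [0.45, -0.22, 0.077]), (252, [0.456, -0.245, 0.057]), (254, [0.455, -0.242, 0.054])]
374 [(232, [0.447, -0.216, 0.118]), (234, [0.446, -0.215, 0.115]), (236, [0.445, -0.213, 0.112]), (238, [0.446, -0.217, 0.106]), (240, [0.446, -0.216, 0.102]), (242, [0.445, -0.215, 0.098]), (244, [0.445, -0.216, 0.093]), (246, [0.445, -0.216, 0.089]), (248, [0.445, -0.214, 0.085]), (250, [0.445, -0.217, 0.079]), (252, [0.453, -0.247, 0.057]), (254, [0.451, -0.243, 0.054])]
376 [(232, [0.442, -0.215, 0.12]), (234, [0.443, -0.216, 0.115]), (236, [0.442, -0.215, 0.1
[... 326 characters left out ...]
.438, -0.28, 0.083]), (236, [0.438, -0.281, 0.078]), (238, [0.438, -0.28, 0.074]), (240, [0.443, -0.306, 0.055]), (242, [0.441, -0.298, 0.055]), (244, [0.263, 0.486, 0.508]), (246, [0.438, -0.284, 0.053]), (248, [0.432, -0.261, 0.062]), (250, [0.431, -0.257, 0.06]), (252, [0.431, -0.26, 0.054]), (254, [0.429, -0.251, 0.055])]
388 [(232, [0.434, -0.28, 0.089]), (234, [0.434, -0.279, 0.084]), (236, [0.434, -0.279, 0.08]), (238, [0.433, -0.278, 0.076]), (240, [0.433, -0.279, 0.071]), (242, [0.438, -0.3, 0.054]), (244, [0.436, -0.292, 0.054]), (246, [0.433, -0.284, 0.054]), (248, [0.431, -0.276, 0.054]), (250, [0.429, -0.266, 0.056]), (252, [0.427, -0.257, 0.056]), (254, [0.426, -0.255, 0.053])]
```

View pics/s7.png

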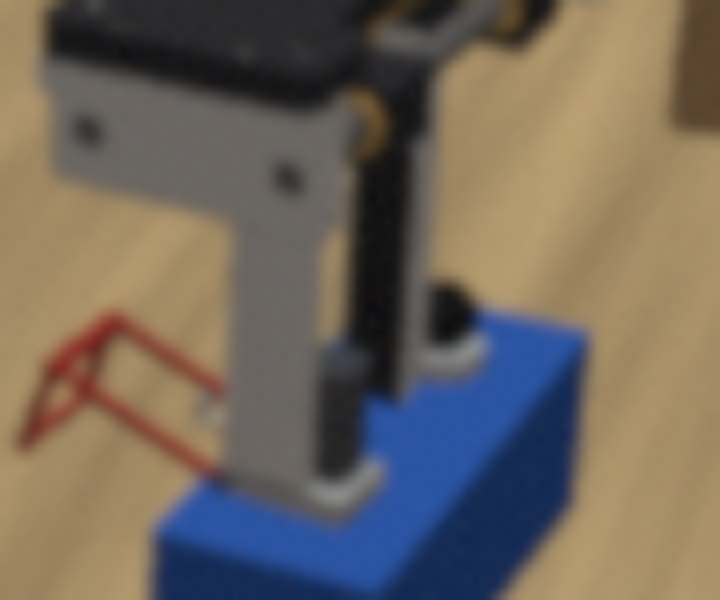

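Request:
jog_arm:
  rows:
    - [0.55,[0,3,0],0]
    - [0.55,[0,5,0],0]
    - [0.3,[0,5,0],0]
    - [0.05,[0,5,0],0]
    - [0.05,[0,5,0],0]
    - [0.05,[0,5,0],0]
    - [0.05,[0,5,0],0]
    - [0.05,[0,5,0],0]
  force: 15

```text
t: 5.15
position: [0.4442, -0.2571, 0.0474]
eef_rot: [-1.571, -0.0, -1.751]
ft_force: [-0.5, -0.9, 1.0]
finger_gap: 0.0148
```

```bash
python3 z.py side s8 340 190 90 75 8
```

```text
{'t': np.float64(5.2), 'position': array([ 0.4442, -0.2571,  0.0474]), 'eef_rot': array([-1.5706e+00, -4.0000e-04, -1.7506e+00]), 'ft_force': array([-0.4293, -0.5949,  0.4691]), 'moment': array([-0.0441, -0.0253, -0.0111]), 'finger_gap': np.float64(0.0137)}
```

View pics/s8.png

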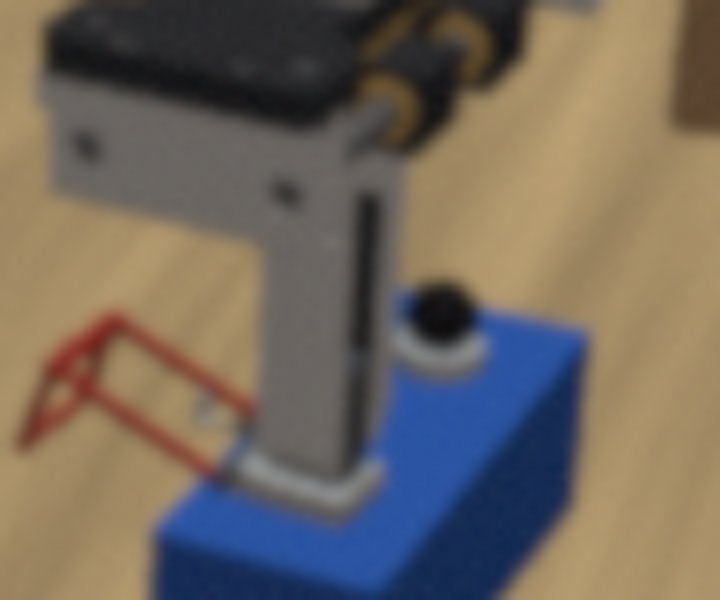

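Gripped: gap 13.7 mm, tips just above the shoulder plate, no side force. Raising grip force and lifting.

Request:
jog_arm:
  rows:
    - [0.05,[0,0,0],0]
    - [0.05,[0,0,0],0]
    - [0.05,[0,-15,0],0]
    - [0.05,[0,-35,0],0]
    - [0.05,[0,-65,0],0]
    - [0.05,[0,-105,0],0]
    - [0.05,[0,-145,0],0]
    - [0.05,[0,-180,0],0]
    - [0.05,[0,-180,0],0]
  force: 40

```text
t: 5.95
position: [0.4477, -0.2594, 0.2345]
eef_rot: [-1.558, -0.006, -1.751]
ft_force: [1.1, -0.2, -1.4]
finger_gap: 0.0136
```

```bash
python3 z.py side s9 320 90 110 130 6
```

```text
{'t': np.float64(6.0), 'position': array([ 0.4461, -0.2583,  0.2309]), 'eef_rot': array([-1.5635, -0.0037, -1.7507]), 'ft_force': array([ 1.2948, -0.9698, -2.7284]), 'moment': array([0.0598, 0.0274, 0.0047]), 'finger_gap': np.float64(0.0136)}
```

View pics/s9.png

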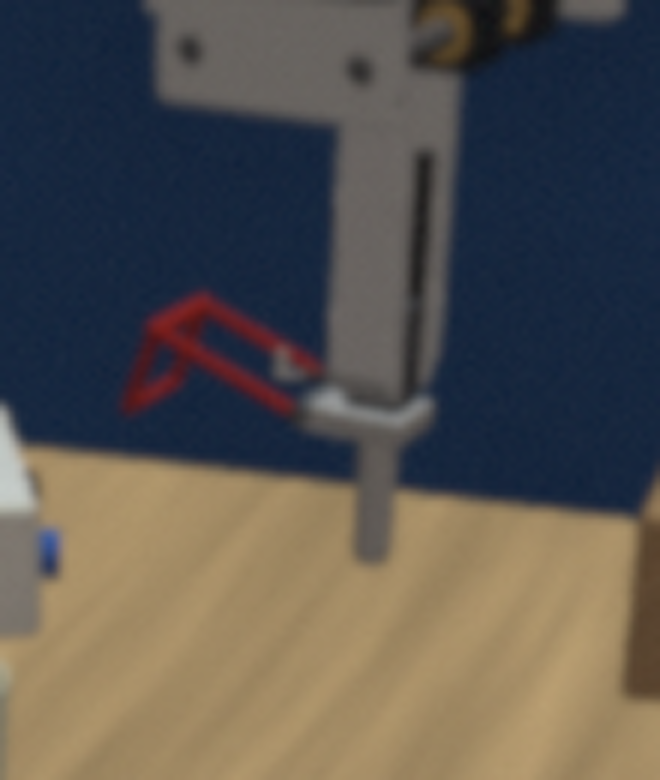

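Pin hangs straight in the jaws with the ring open to the left (crop 150,330) and the nose end at crop (372,560). Carrying it over, turning so that the ring ends on the near side, where the side camera sees it.

Request:
jog_arm:
  rows:
    - [0.05,[-15,0,-2],-7]
    - [0.05,[-30,0,-5],-14]
    - [0.05,[-44,0,-7],-21]
    - [0.05,[-59,0,-10],-28]
    - [0.05,[-74,0,-12],-35]
    - [0.05,[-89,0,-14],-42]
    - [0.05,[-104,0,-17],-49]
    - [0.05,[-118,0,-19],-56]
    - [0.05,[-133,0,-21],-63]
    - [0.05,[-148,0,-24],-70]

```text
t: 6.83
position: [0.4456, -0.1057, 0.2248]
eef_rot: [-1.571, 0.005, -0.523]
ft_force: [-0.2, 0.4, -2.2]
finger_gap: 0.0138
```

```bash
cat > go.py <<'E'
from h import *
import sys
# target x y z yawdeg -> shift in tool axes (mm), turn deg
t=list(map(float,sys.argv[1:5])); s=env.sense()
M=R.from_euler('xyz',s["eef_rot"]).as_matrix(); yaw=np.degrees(s["eef_rot"][2])
print("t",s["t"],"pos",s["position"].round(4),"yaw",round(yaw,2),"F",s["ft_force"].round(2),"Mo",s["moment"].round(3),"gap",round(float(s["finger_gap"]),4),"j",s["joint_pos"].round(2))
dy=(t[3]-yaw+180)%360-180
print("shift mm",(M.T@(np.array(t[:3])-s["position"])*1000).round(1),"turn",round(-dy,1))
E
python3 go.py .4525 .1155 .2275 71.1
```

```text
t 6.8333 pos [ 0.4456 -0.1057  0.2248] yaw -29.97 F [-0.15  0.39 -2.23] Mo [-0.019 -0.007  0.054] gap 0.0138 j [-0.39  0.08  1.66  0.    1.41  0.14]
shift mm [-104.5   -2.3  195.1] turn -101.1
```

Request:
jog_arm:
  rows:
    - [0.05,[-7,-1,13],-7]
    - [0.05,[-14,-2,26],-14]
    - [0.05,[-21,-3,39],-21]
    - [0.05,[-28,-3,52],-28]
    - [0.05,[-35,-3,65],-35]
    - [0.05,[-42,-3,78],-42]
    - [0.05,[-49,-3,91],-49]
    - [0.05,[-56,-3,104],-56]
    - [0.05,[-63,-3,117],-63]
    - [0.05,[-70,-3,130],-70]

```text
t: 7.67
position: [0.4506, 0.0414, 0.2279]
eef_rot: [-1.568, 0.003, 0.699]
ft_force: [0.7, 0.3, -2.3]
finger_gap: 0.0138
```

```bash
python3 go.py .4525 .1155 .2300 71.1
```

```text
t 7.6667 pos [0.4506 0.0414 0.2279] yaw 40.04 F [ 0.66  0.31 -2.26] Mo [-0.051 -0.201  0.014] gap 0.0138 j [-0.06  0.07  1.66  0.    1.42 -0.76]
shift mm [49.1 -2.1 55.5] turn -31.1
```

Request:
jog_arm:
  rows:
    - [0.05,[10,-1,11],-7]
    - [0.05,[20,-2,22],-14]
    - [0.05,[30,-2,33],-21]
    - [0.05,[40,-2,44],-28]
    - [0.05,[48.5,-2,55],-31]
    - [0.05,[48.5,-2,55],-31]
    - [0.05,[48.5,-2,55],-31]
    - [0.05,[48.5,-2,55],-31]

```text
t: 8.33
position: [0.4536, 0.1131, 0.231]
eef_rot: [-1.569, 0.002, 1.233]
ft_force: [0.2, -0.2, -1.7]
finger_gap: 0.0136
```

```bash
python3 z.py side s10 230 190 130 150 5; python3 z.py top t10 90 200 150 120 5; python3 go.py .4525 .1155 .2300 71.1
```

```text
{'t': np.float64(8.3833), 'position': array([0.4539, 0.113 , 0.2314]), 'eef_rot': array([-1.5695e+00,  1.4000e-03,  1.2323e+00]), 'ft_force': array([ 0.0171, -0.028 , -1.9253]), 'moment': array([ 0.0046, -0.1676, -0.0032]), 'finger_gap': np.float64(0.0137)}
{'t': np.float64(8.4333), 'position': array([0.4541, 0.113 , 0.2316]), 'eef_rot': array([-1.5699e+00,  1.0000e-03,  1.2321e+00]), 'ft_force': array([-0.2239, -0.1744, -1.0594]), 'moment': array([-0.004 , -0.1286,  0.0343]), 'finger_gap': np.float64(0.0138)}
t 8.4333 pos [0.4541 0.113  0.2316] yaw 70.6 F [-0.22 -0.17 -1.06] Mo [-0.004 -0.129  0.034] gap 0.0138 j [ 0.1   0.09  1.63 -0.    1.42 -1.14]
shift mm [1.9 1.6 2.3] turn -0.5
```

View pics/s10.png

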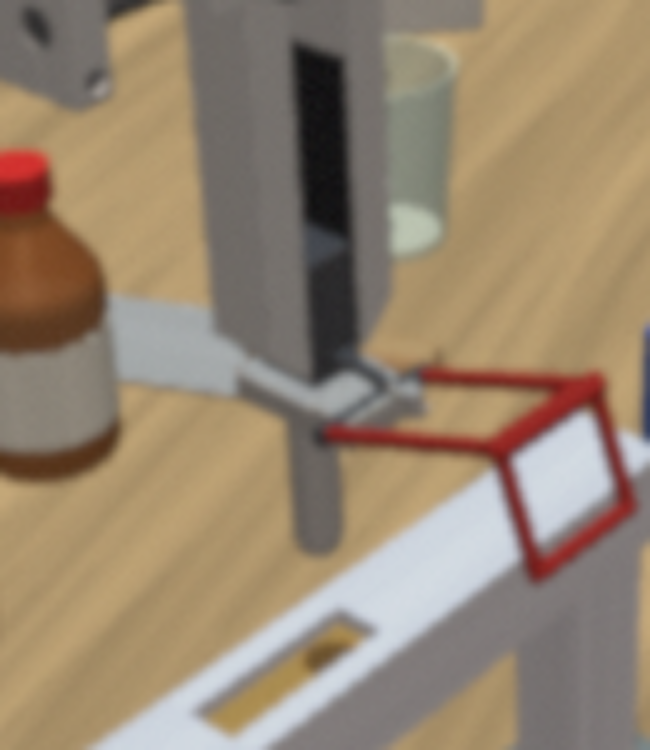

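View pics/t10.png

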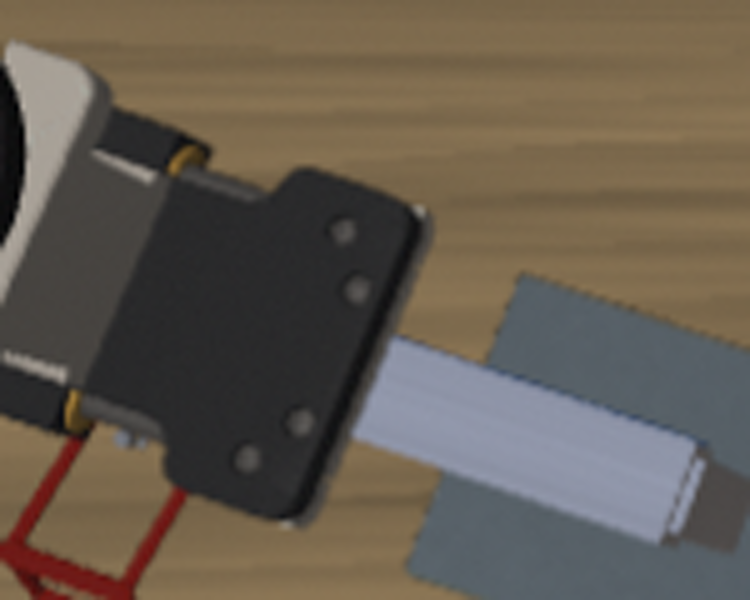

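```bash
python3 - <<'E'
from h import *
S=lambda a:np.array(a,float)/5+[230,190]-.4
for nz in (.195,.197,.199):
    P=at_z("side",S([(317,547)]),nz)[0]; print("nose side",P.round(4))
H=at_z("side",S([(322,656)]),.165)[0]; print("hole",H.round(4)); 
a=at_z("side",S([(341,611),(376,630),(197,713),(232,737)]),.17); pe=a[:2].mean(0);fe=a[2:].mean(0); print("post end",pe.round(4),"far",fe.round(4))
print("expected nose px for tcp", proj("side",[[.4541,.113,.197]]), "nose px",S([(317,547)]))
E
```

```text
nose side [0.4541 0.1143 0.195 ]
nose side [0.4529 0.1167 0.197 ]
nose side [0.4516 0.1191 0.199 ]
hole [0.4529 0.1176 0.165 ]
post end [0.4475 0.1077 0.17  ] far [0.4629 0.1536 0.17  ]
expected nose px for tcp [[293.38135015 296.99226062]] nose px [[293. 299.]]
```

Side view: nose end at crop (317,547), almost in line with the bar hole at crop (322,656). The ring is on the near side, with its bar parallel to the sleeve. Correcting by 1–2 mm and lowering to just above the slot.

Request:
jog_arm:
  rows:
    - [0.05,[0.8,6,1.2],-0.5]
    - [0.05,[0.8,12,1.2],-0.5]
    - [0.05,[0.8,18,1.2],-0.5]
    - [0.05,[0.8,18,1.2],-0.5]
    - [0.05,[0.8,18,1.2],-0.5]

```text
t: 8.85
position: [0.4531, 0.1148, 0.2136]
eef_rot: [-1.57, 0.001, 1.242]
ft_force: [0.2, 0.6, -2.4]
finger_gap: 0.0137
```

```bash
python3 z.py side s11 260 270 80 70 9;  python3 go.py .4532 .1142 .2140 71.1
```

```text
{'t': np.float64(8.9), 'position': array([0.4535, 0.1148, 0.214 ]), 'eef_rot': array([-1.5705e+00,  3.0000e-04,  1.2423e+00]), 'ft_force': array([ 0.5336, -0.0472, -2.1793]), 'moment': array([ 0.0625, -0.2085, -0.0312]), 'finger_gap': np.float64(0.0136)}
t 8.9 pos [0.4535 0.1148 0.214 ] yaw 71.18 F [ 0.53 -0.05 -2.18] Mo [ 0.063 -0.209 -0.031] gap 0.0136 j [ 0.1   0.1   1.66 -0.    1.38 -1.14]
shift mm [-0.7  0.   0. ] turn 0.1
```

View pics/s11.png

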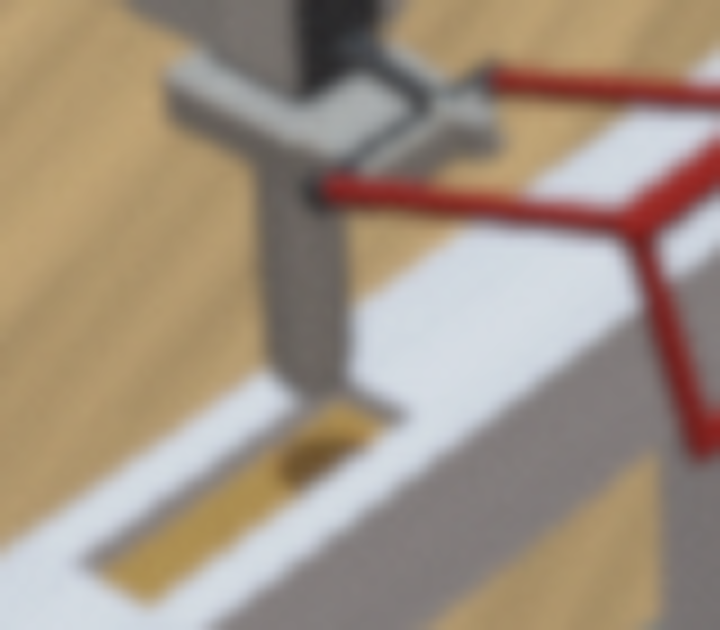

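```bash
python3 - <<'E'
from h import *
S=lambda a:np.array(a,float)/9+[260,270]-.45
u=np.array([.324,.946]);x=np.array([.946,-.324])
for q in [(312,388),(316,384),(312,392)]:
  N=at_z("side",S([q]),.1796)[0]
  for h in [(322,462),(318,462)]:
    H=at_z("side",S([h]),.165)[0]; e=(H-N)[:2]; print(N.round(4),H.round(4),"needs along",(e@u).round(4),"across",(e@x).round(4))
a=at_z("side",S([(342,400),(406,412),(85,563),(152,605)]),.17); pe=a[:2].mean(0); print(pe, "across of nose wrt centreline:",(at_z("side",S([(312,388)]),.1796)[0]-pe)[:2]@x,"along",(at_z("side",S([(312,388)]),.1796)[0]-pe)[:2]@u)
E
```

```text
[0.4508 0.1197 0.1796] [0.4513 0.1171 0.165 ] needs along -0.0023 across 0.0013
[0.4508 0.1197 0.1796] [0.4518 0.1173 0.165 ] needs along -0.0019 across 0.0017
[0.4507 0.1187 0.1796] [0.4513 0.1171 0.165 ] needs along -0.0013 across 0.0011
[0.4507 0.1187 0.1796] [0.4518 0.1173 0.165 ] needs along -0.001 across 0.0015
[0.4505 0.1204 0.1796] [0.4513 0.1171 0.165 ] needs along -0.0029 across 0.0019
[0.4505 0.1204 0.1796] [0.4518 0.1173 0.165 ] needs along -0.0025 across 0.0023
[0.44690337 0.10949977 0.17      ] across of nose wrt centreline: 0.0004072890986830327 along 0.010909060813711168
```

Nose is above the hole, about 1 mm long along the arm. Small correction, then feeling downward.

Request:
jog_arm:
  rows:
    - [0.05,[-1.0,4,-0.7],0]
    - [0.05,[-1.0,8,-0.7],0]
    - [0.05,[-1.0,11,-0.7],0]
    - [0.05,[-1.0,11,-0.7],0]

```text
t: 9.23
position: [0.4533, 0.1137, 0.2024]
eef_rot: [-1.569, 0.001, 1.242]
ft_force: [-1.7, -0.6, -2.5]
finger_gap: 0.014
```

Request:
jog_arm:
  rows:
    - [0.05,[0,1.5,0],0]
    - [0.05,[0,3,0],0]
    - [0.05,[0,3,0],0]

```text
t: 9.48
position: [0.4535, 0.114, 0.2001]
eef_rot: [-1.57, -0.0, 1.243]
ft_force: [-1.0, 0.5, -1.8]
finger_gap: 0.0137
```

Request:
jog_arm:
  rows:
    - [0.05,[0,1,0],0]
    - [0.05,[0,2,0],0]
    - [0.05,[0,2,0],0]

```text
t: 9.73
position: [0.4532, 0.114, 0.1979]
eef_rot: [-1.569, 0.0, 1.243]
ft_force: [-2.0, 0.4, -2.0]
finger_gap: 0.0138
```

Request:
jog_arm:
  rows:
    - [0.05,[0,1,0],0]
    - [0.05,[0,2,0],0]
    - [0.05,[0,2,0],0]

```text
t: 9.98
position: [0.4532, 0.1139, 0.1959]
eef_rot: [-1.569, 0.0, 1.243]
ft_force: [-2.9, 0.3, -1.5]
finger_gap: 0.0139
```

Request:
jog_arm:
  rows:
    - [0.05,[0,1,0],0]
    - [0.05,[0,2,0],0]
    - [0.05,[0,2,0],0]

```text
t: 10.23
position: [0.453, 0.1139, 0.194]
eef_rot: [-1.569, 0.0, 1.243]
ft_force: [-4.4, 1.4, -0.2]
finger_gap: 0.0138
```

```bash
python3 go.py .4532 .1140 .1940 71.1
```

```text
t 10.2333 pos [0.453  0.1139 0.194 ] yaw 71.19 F [-4.42  1.38 -0.19] Mo [ 0.301  0.929 -0.031] gap 0.0138 j [ 0.1   0.11  1.7   0.    1.33 -1.15]
shift mm [ 0.2  0.  -0.1] turn 0.1
```

The nose entered the bar's hole: 5 mm below the bar top with almost no vertical force. A 4.6 N side force across the arm says to shift toward tool +z.

Request:
jog_arm:
  rows:
    - [0.05,[0,0,0.8],0]
    - [0.05,[0,0,0.8],0]
    - [0.05,[0,0,0.8],0]

```text
t: 10.48
position: [0.4528, 0.1139, 0.1939]
eef_rot: [-1.57, 0.001, 1.243]
ft_force: [-3.4, 0.6, -0.9]
finger_gap: 0.0139
```

```bash
cat > ff.py <<'E'
from h import *
s=env.sense(); f=s["ft_force"]; M=R.from_euler('xyz',s["eef_rot"]).as_matrix()
print("t",round(float(s["t"]),2),"pos",s["position"].round(4),"rpy deg",np.degrees(s["eef_rot"]).round(2),"F tool",(M.T@f).round(2),"M tool",(M.T@s["moment"]).round(3))
E
python3 ff.py
```

```text
t 10.48 pos [0.4528 0.1139 0.1939] rpy deg [-8.997e+01  3.000e-02  7.119e+01] F tool [-0.53  0.92  3.46] M tool [ 0.773 -0.051  0.069]
```

Request:
jog_arm:
  rows:
    - [0.05,[0,0,1.2],0]
    - [0.05,[0,0,1.2],0]
    - [0.05,[0,0,1.2],0]

```text
t: 10.73
position: [0.4526, 0.1141, 0.1941]
eef_rot: [-1.572, 0.0, 1.243]
ft_force: [-1.4, -0.0, -2.9]
finger_gap: 0.0133
```

```bash
python3 ff.py
```

```text
t 10.73 pos [0.4526 0.1141 0.1941] rpy deg [-9.007e+01  2.000e-02  7.119e+01] F tool [-0.47  2.9   1.31] M tool [ 0.161 -0.013  0.14 ]
```

Request:
jog_arm:
  rows:
    - [0.05,[0,1,0.4],0]
    - [0.05,[0,2,0.4],0]
    - [0.05,[0,3,0.4],0]
    - [0.05,[0,3,0.4],0]

```text
t: 11.07
position: [0.4523, 0.1144, 0.1912]
eef_rot: [-1.572, -0.0, 1.243]
ft_force: [-0.7, -0.4, -1.7]
finger_gap: 0.0137
```

```bash
python3 ff.py
```

```text
t 11.07 pos [0.4523 0.1144 0.1912] rpy deg [-9.008e+01 -1.000e-02  7.119e+01] F tool [-0.6   1.69  0.5 ] M tool [-0.088  0.008  0.125]
```

Request:
jog_arm:
  rows:
    - [0.05,[0,1,0],0]
    - [0.05,[0,2,0],0]
    - [0.05,[0,3,0],0]
    - [0.05,[0,4,0],0]
    - [0.05,[0,4,0],0]

```text
t: 11.48
position: [0.4522, 0.1144, 0.1873]
eef_rot: [-1.572, -0.0, 1.243]
ft_force: [-0.0, -0.1, -2.2]
finger_gap: 0.0138
```

```bash
python3 ff.py
```

```text
t 11.48 pos [0.4522 0.1144 0.1873] rpy deg [-90.07  -0.    71.19] F tool [-0.13  2.15 -0.01] M tool [-0.349 -0.003  0.097]
```

Request:
jog_arm:
  rows:
    - [0.05,[0,1,0],0]
    - [0.05,[0,2,0],0]
    - [0.05,[0,3,0],0]
    - [0.05,[0,4,0],0]
    - [0.05,[0,5,0],0]
    - [0.05,[0,5,0],0]

```text
t: 11.98
position: [0.4522, 0.1143, 0.1822]
eef_rot: [-1.572, 0.0, 1.243]
ft_force: [1.8, -2.2, -0.7]
finger_gap: 0.0137
```

```bash
python3 ff.py
```

```text
t 11.98 pos [0.4522 0.1143 0.1822] rpy deg [-90.08   0.    71.19] F tool [-1.47  0.72 -2.44] M tool [-0.752  0.036  0.274]
```

Request:
jog_arm:
  rows:
    - [0.05,[-0.4,1,-0.8],0]
    - [0.05,[-0.4,2,-0.8],0]
    - [0.05,[-0.4,3,-0.8],0]
    - [0.05,[-0.4,4,-0.8],0]
    - [0.05,[-0.4,4,-0.8],0]

```text
t: 12.4
position: [0.4523, 0.1141, 0.1778]
eef_rot: [-1.571, -0.0, 1.242]
ft_force: [1.8, 0.1, -1.4]
finger_gap: 0.0135
```

```bash
python3 ff.py
```

```text
t 12.4 pos [0.4523 0.1141 0.1778] rpy deg [-9.000e+01 -1.000e-02  7.119e+01] F tool [ 0.62  1.45 -1.64] M tool [-0.567  0.036 -0.039]
```

Request:
jog_arm:
  rows:
    - [0.05,[0,1,-0.3],0]
    - [0.05,[0,2,-0.3],0]
    - [0.05,[0,3,-0.3],0]
    - [0.05,[0,4,-0.3],0]
    - [0.05,[0,5,-0.3],0]
    - [0.05,[0,5,-0.3],0]

```text
t: 12.9
position: [0.4524, 0.1139, 0.1728]
eef_rot: [-1.57, 0.0, 1.242]
ft_force: [2.1, 0.1, -0.8]
finger_gap: 0.0138
```

```bash
python3 ff.py
```

```text
t 12.9 pos [0.4524 0.1139 0.1728] rpy deg [-89.98   0.    71.19] F tool [ 0.78  0.77 -1.97] M tool [-0.484  0.01  -0.07 ]
```

Request:
jog_arm:
  rows:
    - [0.05,[0.3,1,-0.4],0]
    - [0.05,[0.3,2,-0.4],0]
    - [0.05,[0.3,3,-0.4],0]
    - [0.05,[0.3,4,-0.4],0]
    - [0.05,[0.3,5,-0.4],0]
    - [0.05,[0.3,5,-0.4],0]

```text
t: 13.4
position: [0.4525, 0.114, 0.1678]
eef_rot: [-1.57, 0.0, 1.243]
ft_force: [-0.9, 0.1, 1.4]
finger_gap: 0.0134
```

```bash
python3 ff.py; python3 z.py side s12 240 240 120 110 6
```

```text
t 13.4 pos [0.4525 0.114  0.1678] rpy deg [-8.995e+01  3.000e-02  7.119e+01] F tool [-0.19 -1.42  0.86] M tool [-0.011 -0.062  0.053]
{'t': np.float64(13.45), 'position': array([0.4525, 0.114 , 0.1677]), 'eef_rot': array([-1.5697e+00,  5.0000e-04,  1.2425e+00]), 'ft_force': array([-1.5941, -1.0175,  0.7975]), 'moment': array([-0.108 ,  0.0529, -0.0164]), 'finger_gap': np.float64(0.0137)}
```

View pics/s12.png

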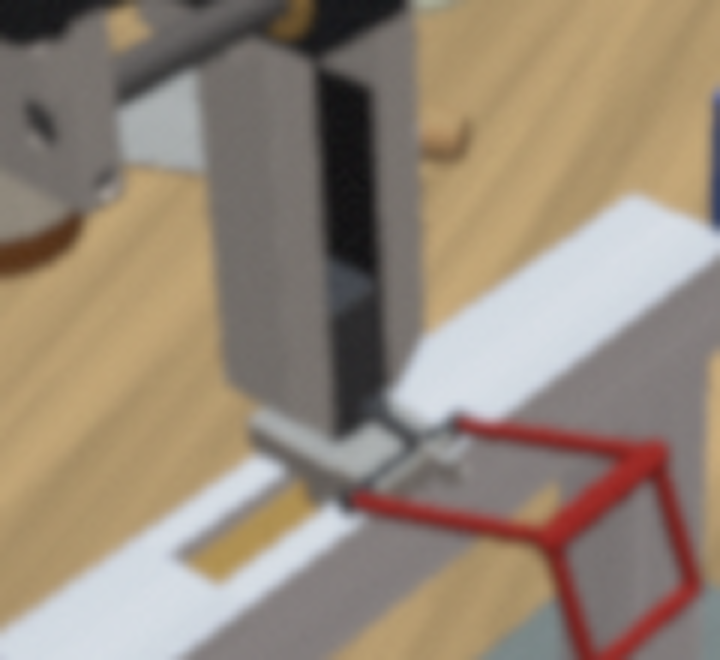

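Shoulder is about 5 mm above the sleeve, pin straight, ring square across. The last millimetres go in small steps.

Request:
jog_arm:
  rows:
    - [0.05,[0,1,0.3],0]
    - [0.05,[0,2,0.3],0]
    - [0.05,[0,3,0.3],0]
    - [0.05,[0,3,0.3],0]

```text
t: 13.78
position: [0.4525, 0.114, 0.1649]
eef_rot: [-1.57, 0.0, 1.243]
ft_force: [-1.3, -0.8, 0.6]
finger_gap: 0.0138
```

```bash
python3 ff.py
```

```text
t 13.78 pos [0.4525 0.114  0.1649] rpy deg [-8.998e+01  2.000e-02  7.119e+01] F tool [-1.19 -0.58  0.94] M tool [-0.027  0.003  0.128]
```

Request:
jog_arm:
  rows:
    - [0.05,[0,0.7,0],0]
    - [0.05,[0,1.3,0],0]
    - [0.05,[0,1.3,0],0]

```text
t: 14.03
position: [0.4525, 0.114, 0.1638]
eef_rot: [-1.57, 0.0, 1.242]
ft_force: [-1.4, -0.8, 2.3]
finger_gap: 0.014
```

Request:
jog_arm:
  rows:
    - [0.05,[0,0.7,0],0]
    - [0.05,[0,1,0],0]
    - [0.05,[0,1,0],0]

```text
t: 14.28
position: [0.4525, 0.114, 0.1629]
eef_rot: [-1.571, 0.0, 1.243]
ft_force: [-2.5, -0.8, 3.5]
finger_gap: 0.014
```

```bash
python3 ff.py
```

```text
t 14.28 pos [0.4525 0.114  0.1629] rpy deg [-8.999e+01  1.000e-02  7.119e+01] F tool [-1.55 -3.52  2.07] M tool [ 0.261 -0.014  0.3  ]
```

Request:
jog_arm:
  rows:
    - [0.05,[-0.3,0.7,0.4],0]
    - [0.05,[-0.3,1,0.4],0]
    - [0.05,[-0.3,1,0.4],0]

```text
t: 14.53
position: [0.4525, 0.114, 0.1623]
eef_rot: [-1.572, -0.0, 1.243]
ft_force: [-1.5, -0.9, 4.3]
finger_gap: 0.0136
```

```bash
python3 ff.py
```

```text
t 14.53 pos [0.4525 0.114  0.1623] rpy deg [-9.005e+01 -2.000e-02  7.119e+01] F tool [-1.32 -4.35  1.08] M tool [ 0.288 -0.073  0.224]
```

Request:
jog_arm:
  rows:
    - [0.05,[0,0.7,0],0]
    - [0.05,[0,0.7,0],0]
    - [0.05,[0,0.7,0],0]

```text
t: 14.78
position: [0.4525, 0.114, 0.1623]
eef_rot: [-1.572, -0.001, 1.243]
ft_force: [-2.5, -0.8, 8.9]
finger_gap: 0.0139
```

```bash
python3 ff.py
```

```text
t 14.78 pos [0.4525 0.114  0.1623] rpy deg [-9.007e+01 -3.000e-02  7.119e+01] F tool [-1.59 -8.89  2.05] M tool [ 0.483 -0.005  0.395]
```

Request:
jog_arm:
  rows:
    - [0.05,[0,0.5,0],0]
    - [0.05,[0,0.5,0],0]
    - [0.05,[0,0.5,0],0]

```text
t: 15.03
position: [0.4526, 0.114, 0.1623]
eef_rot: [-1.572, -0.001, 1.243]
ft_force: [-4.2, -1.0, 11.9]
finger_gap: 0.0137
```

```bash
python3 ff.py; python3 z.py side s13 250 270 90 75 8
```

```text
t 15.03 pos [0.4526 0.114  0.1623] rpy deg [-9.008e+01 -4.000e-02  7.119e+01] F tool [ -2.31 -11.87   3.61] M tool [ 0.671 -0.015  0.46 ]
{'t': np.float64(15.0833), 'position': array([0.4526, 0.114 , 0.1623]), 'eef_rot': array([-1.5724e+00, -7.0000e-04,  1.2425e+00]), 'ft_force': array([-4.0962, -0.7857, 11.2572]), 'moment': array([-0.1352,  0.7479, -0.022 ]), 'finger_gap': np.float64(0.0136)}
```

View pics/s13.png

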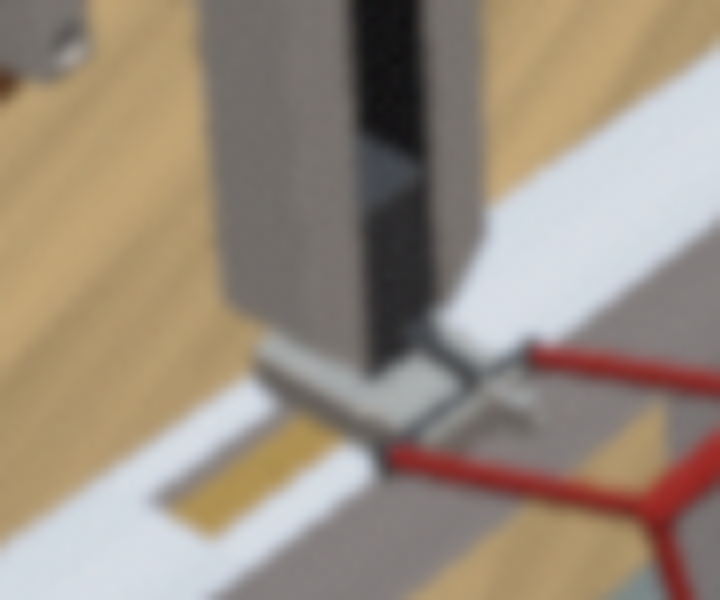

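Shoulder is flat on the sleeve: TCP 0.1623 against the 0.1624 expected, no further travel as force rose to 12 N. Relieving the load, then releasing.

Request:
jog_arm:
  rows:
    - [0.05,[0,-0.8,0.5],0]
    - [0.05,[0,-0.8,0.5],0]
    - [0.25,[0,-0.8,0.5],0]
    - [0.4,[0,-0.8,0.5],0]
    - [0.4,[0,-0.8,0.5],0]
    - [0.4,[0,-0.8,0.5],0]
    - [0.4,[0,-0.8,0.5],0]

```text
t: 15.67
position: [0.4518, 0.1142, 0.1612]
eef_rot: [-1.571, 0.0, 1.243]
ft_force: [-0.5, 0.8, -0.1]
finger_gap: 0.0374
```

```bash
python3 ff.py; python3 z.py side s14 250 270 90 75 8
```

```text
t 15.67 pos [0.4518 0.1142 0.1612] rpy deg [-89.98   0.    71.19] F tool [0.57 0.06 0.68] M tool [-0.147  0.033 -0.063]
{'t': np.float64(15.7167), 'position': array([0.4518, 0.1142, 0.1613]), 'eef_rot': array([-1.5706e+00,  1.0000e-04,  1.2425e+00]), 'ft_force': array([-1.088 , -0.2066,  0.6347]), 'moment': array([-0.0044, -0.117 , -0.0597]), 'finger_gap': np.float64(0.0374)}
```

View pics/s14.png

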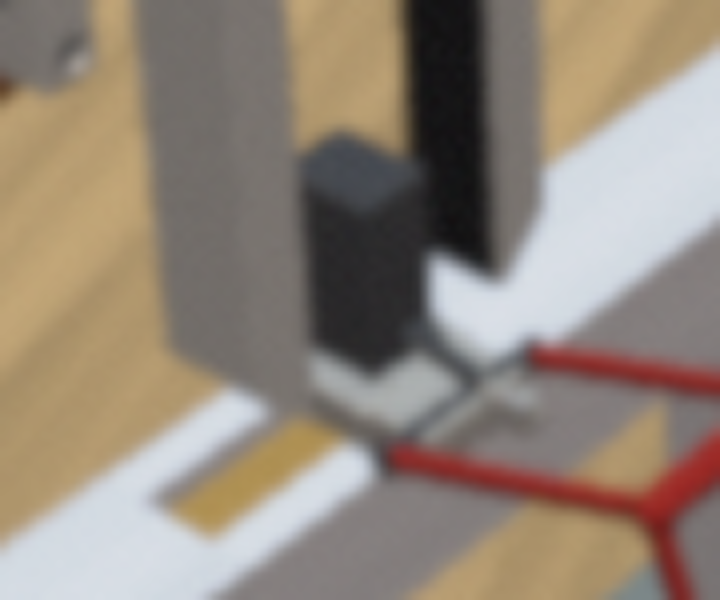

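Released, and the pin stays home in the same pixels. Going up, closing the fingers, and moving over the ring's push bar with a quarter turn so that the closed fingers fit between the wires.

Request:
jog_arm:
  rows:
    - [0.4,[0,-10,0],0]
    - [0.4,[0,-30,0],0]
    - [0.4,[0,-60,0],0]
    - [0.2,[0,-65,15],7]
    - [0,[0,-65,30],14]
    - [0,[0,-65,45],21]
    - [0,[0,-65,60],28]
    - [0,[0,-65,71],35]
    - [0,[0,-65,71],42]
    - [0,[0,-65,71],49]
  force: 30

```text
t: 16.55
position: [0.3841, 0.1373, 0.2275]
eef_rot: [-1.571, -0.001, 0.382]
ft_force: [0.3, -0.1, -1.3]
finger_gap: 0.0007
```

```bash
python3 go.py .3850 .1370 .2250 -18.8
```

```text
t 16.55 pos [0.3841 0.1373 0.2275] yaw 21.89 F [ 0.33 -0.05 -1.34] Mo [ 0.009 -0.064  0.018] gap 0.0007 j [ 0.17 -0.01  1.74  0.    1.41 -0.21]
shift mm [ 0.7  2.5 -0.6] turn 40.7
```

Request:
jog_arm:
  rows:
    - [0,[0,0,0],7]
    - [0,[0,0,0],14]
    - [0,[0,0,0],21]
    - [0,[0,0,0],28]
    - [0,[0,0,0],35]
    - [0,[0,0,0],41]
    - [0,[0,0,0],41]
    - [0,[0,0,0],41]

```text
t: 17.22
position: [0.3847, 0.137, 0.2271]
eef_rot: [-1.57, -0.001, -0.326]
ft_force: [0.1, -0.3, -0.6]
finger_gap: 0.0006
```

```bash
python3 z.py side s15 270 220 120 100 6; python3 z.py top t15 100 220 120 100 6; python3 go.py .3850 .1370 .2250 -18.8
```

```text
{'t': np.float64(17.2667), 'position': array([0.3847, 0.137 , 0.227 ]), 'eef_rot': array([-1.5706e+00, -6.0000e-04, -3.2570e-01]), 'ft_force': array([ 0.3352, -0.7068,  1.1268]), 'moment': array([-0.0422, -0.0432, -0.0165]), 'finger_gap': np.float64(0.0004)}
{'t': np.float64(17.3167), 'position': array([0.3846, 0.137 , 0.2269]), 'eef_rot': array([-1.5706e+00, -4.0000e-04, -3.2620e-01]), 'ft_force': array([-0.0952, -0.4755, -0.361 ]), 'moment': array([-0.0573, -0.0945,  0.0264]), 'finger_gap': np.float64(0.0008)}
t 17.3167 pos [0.3846 0.137  0.2269] yaw -18.69 F [-0.1  -0.48 -0.36] Mo [-0.057 -0.094  0.026] gap 0.0008 j [ 0.17 -0.01  1.74 -0.    1.4   0.5 ]
shift mm [0.3 1.9 0.1] turn 0.1
```

View pics/s15.png

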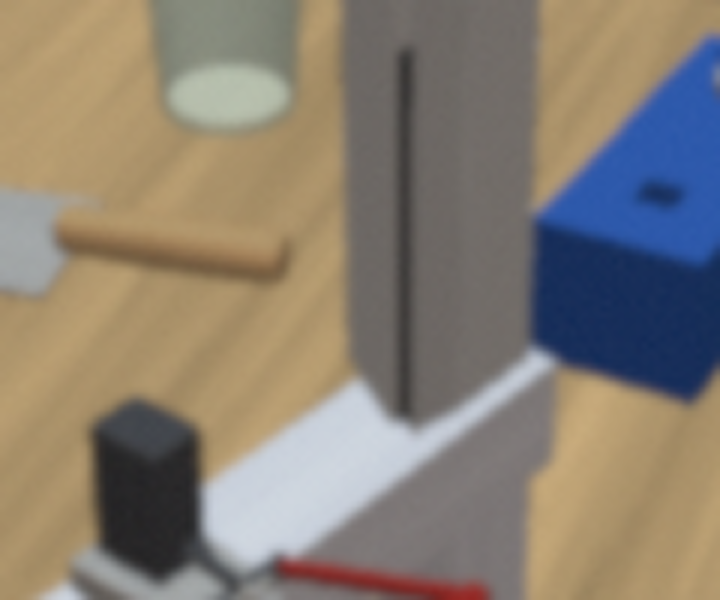

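View pics/t15.png

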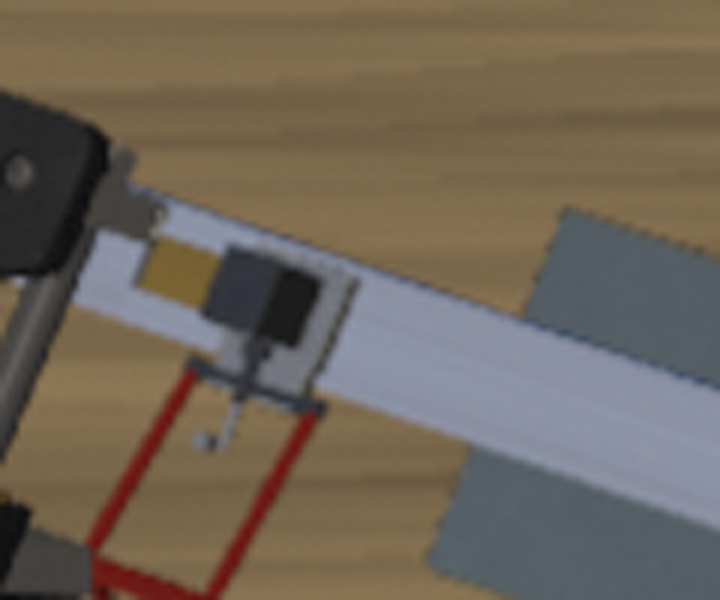

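Top crop: the pin's shoulder edge is square to the sleeve, and the ring runs out across it at right angles. Checking the finger against the ring bar in a lower side crop.

```bash
python3 - <<'E'
from h import *
p=cv2.imread("pics/s15_full.png"); tcp=np.array([.3846,.137,.2269]); c=p.copy()
# expected ring bar ends in side camera (offset side vs robot -1.2,+3.7 mm)
off=np.array([-.0012,.0037,0]); pin=np.array([.4525,.114,.17]); xd=np.array([-.946,.324,0]); yd=np.array([-.324,-.946,0])
P=[pin+off+xd*.069+yd*s*.015+[0,0,.024] for s in(-1,1)]+[tcp+off+[0,0,.0205]]
q=proj("side",P); print(q)
for a in q: cv2.circle(c,tuple(int(round(v*16)) for v in a),8,(0,255,0),-1,shift=4)
crop(c,280,260,110,85,7,"s15b.png")
E
```

```text
[[331.24782218 333.98403893]
 [348.63185646 319.81441043]
 [342.56424157 287.08772302]]
```

View pics/s15b.png

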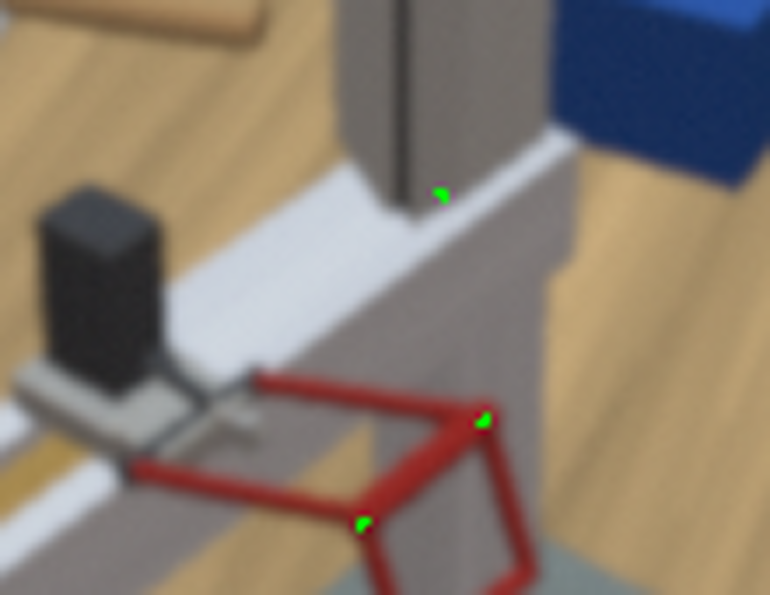

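Predictions fall on the real ring bar: green dots at crop (363,523) and (484,420). The fingertips are centred above it. Descending and starting to push.

Request:
jog_arm:
  rows:
    - [0,[0,20,0],0]
    - [0,[0,38,0],0]
    - [0,[0,46,0],0]
    - [0,[0,51,0],0]
    - [0,[0,56,0],0]
    - [0,[0,61,0],0]
    - [0,[0,66,0],0]

```text
t: 17.9
position: [0.3839, 0.1373, 0.1607]
eef_rot: [-1.571, 0.001, -0.328]
ft_force: [-0.9, -0.1, 1.8]
finger_gap: 0.0003
```

```bash
python3 ff.py; python3 z.py side s16 280 260 110 85 7
```

```text
t 17.9 pos [0.3839 0.1373 0.1607] rpy deg [-8.999e+01  6.000e-02 -1.877e+01] F tool [-0.78 -1.78 -0.38] M tool [-0.035 -0.036  0.219]
{'t': np.float64(17.95), 'position': array([0.3842, 0.1371, 0.16  ]), 'eef_rot': array([-1.571e+00,  6.000e-04, -3.277e-01]), 'ft_force': array([-1.3704,  1.4866,  1.4646]), 'moment': array([0.0696, 0.1899, 0.0125]), 'finger_gap': np.float64(0.0002)}
```

View pics/s16.png

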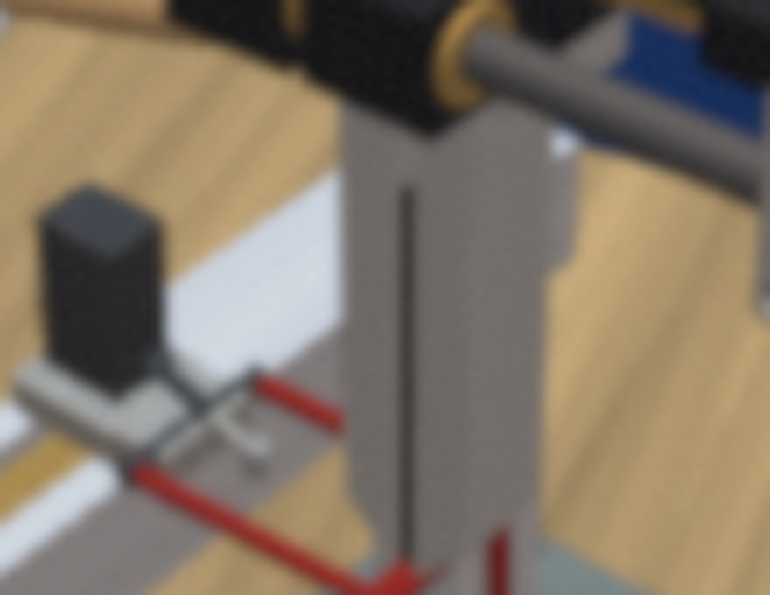

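Ring is turning down with a push of about 2 N and the pin stays put. Continuing down and inwards.

Request:
jog_arm:
  rows:
    - [0,[0,5,0],0]
    - [0,[0,10,0],0]
    - [0,[0.5,15,0],0]
    - [0,[2.5,20,0],0]
    - [0,[4.5,25,0],0]
    - [0,[6.5,30,0],0]

```text
t: 18.45
position: [0.392, 0.1348, 0.1303]
eef_rot: [-1.57, -0.002, -0.328]
ft_force: [0.9, 0.3, 2.2]
finger_gap: 0.0001
```

```bash
python3 ff.py; python3 z.py side s17 270 260 115 110 6
```

```text
t 18.45 pos [0.392  0.1348 0.1303] rpy deg [-89.97  -0.12 -18.8 ] F tool [ 0.77 -2.23  0.53] M tool [-0.001  0.04  -0.433]
{'t': np.float64(18.5), 'position': array([0.3916, 0.1345, 0.1294]), 'eef_rot': array([-1.5712e+00, -5.0000e-04, -3.2840e-01]), 'ft_force': array([ 0.6211,  0.1276, -0.3129]), 'moment': array([-0.0897, -0.1591,  0.0504]), 'finger_gap': np.float64(0.0004)}
```

View pics/s17.png

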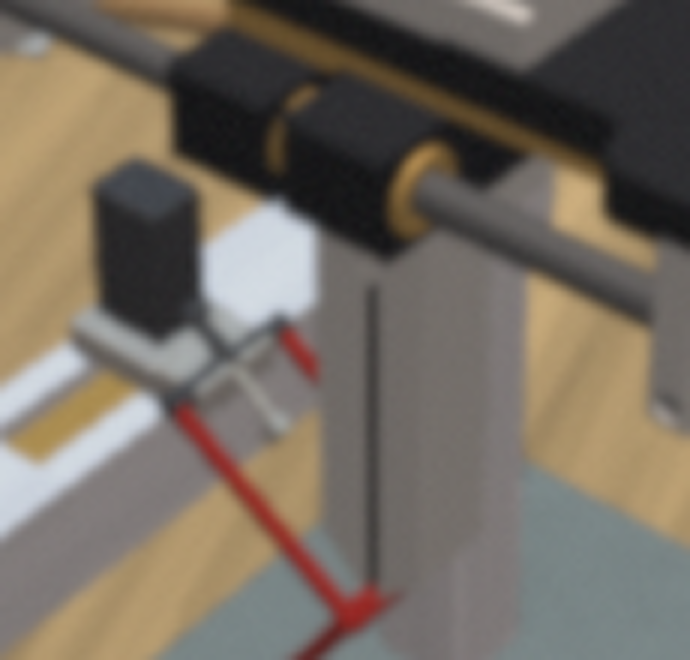

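Request:
jog_arm:
  rows:
    - [0,[2.5,4,0],0]
    - [0,[5,8,0],0]
    - [0,[8,11,0],0]
    - [0,[10,13,0],0]
    - [0,[10,13,0],0]

```text
t: 18.92
position: [0.3997, 0.1315, 0.1167]
eef_rot: [-1.572, 0.002, -0.329]
ft_force: [-1.0, 0.5, 0.0]
finger_gap: 0.0002
```

```bash
python3 ff.py; python3 z.py side s18 270 260 115 110 6
```

```text
t 18.92 pos [0.3997 0.1315 0.1167] rpy deg [-90.05   0.11 -18.83] F tool [-1.07 -0.01  0.19] M tool [-0.012  0.027 -0.115]
{'t': np.float64(18.9667), 'position': array([0.3996, 0.1316, 0.117 ]), 'eef_rot': array([-1.5715,  0.0018, -0.3286]), 'ft_force': array([-0.1444,  0.0973,  0.1256]), 'moment': array([ 0.0088, -0.0212, -0.0209]), 'finger_gap': np.float64(0.0004)}
```

View pics/s18.png

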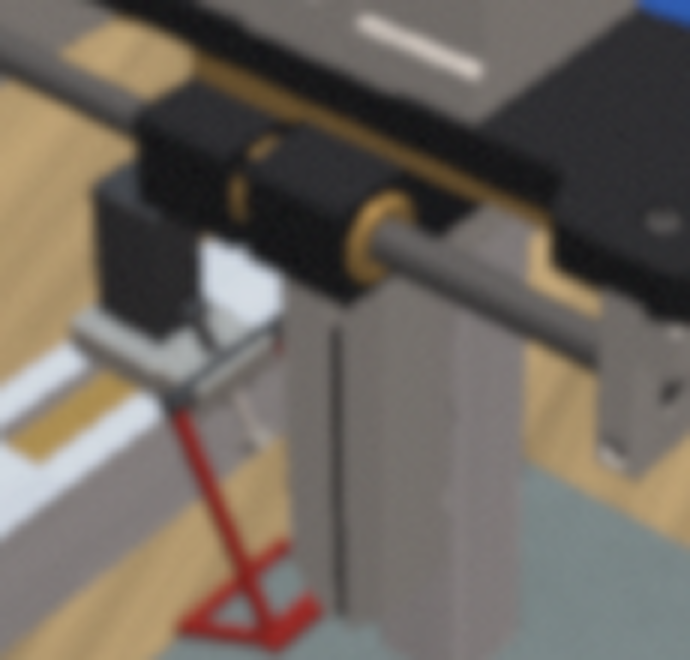

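```bash
python3 - <<'E'
from h import *
off=np.array([-.0012,.0037,0]); pin=np.array([.4525,.114,.17]); xd=np.array([-.946,.324,0]); yd=np.array([-.324,-.946,0])
for th in (1.15,1.4,1.6,1.92):
    a=np.radians(20)-th
    P=[pin+off+xd*(.020+.052*np.cos(a))+yd*s*.015+[0,0,.006+.052*np.sin(a)] for s in(-1,1)]
    print(th,((proj("side",P)-[270,260])*6).round(0).tolist())
E
python3 z.py side s19 270 260 115 110 6
```

```text
1.15 [[317.0, 638.0], [416.0, 552.0]]
1.4 [[277.0, 642.0], [376.0, 557.0]]
1.6 [[241.0, 635.0], [340.0, 551.0]]
1.92 [[181.0, 606.0], [280.0, 525.0]]
{'t': np.float64(19.0167), 'position': array([0.3996, 0.1316, 0.1172]), 'eef_rot': array([-1.5714e+00,  1.3000e-03, -3.2850e-01]), 'ft_force': array([ 0.3388, -0.0534,  0.6289]), 'moment': array([-0.0251, -0.0569, -0.0631]), 'finger_gap': np.float64(0.0005)}
```

View pics/s19.png

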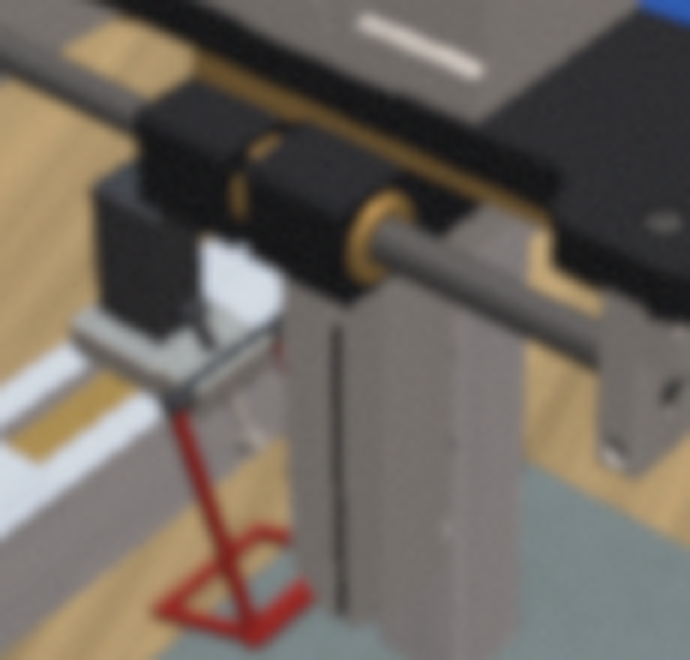

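The ring has left the fingers and is closing by itself (bar end moved from crop (275,640) to (255,635)). Waiting, then lifting away.

Request:
jog_arm:
  rows:
    - [0,[0,0,0],0]
    - [0,[0,0,0],0]
    - [0,[0,0,0],0]
    - [0,[0,0,0],0]
    - [0,[0,0,0],0]

```text
t: 19.43
position: [0.4001, 0.1317, 0.1176]
eef_rot: [-1.571, -0.0, -0.328]
ft_force: [0.0, 0.2, -0.0]
finger_gap: 0.0007
```

```bash
python3 ff.py; python3 z.py side s20 270 260 115 110 6
```

```text
t 19.43 pos [0.4001 0.1317 0.1176] rpy deg [-9.00e+01 -1.00e-02 -1.88e+01] F tool [-0.04  0.02  0.2 ] M tool [ 0.001 -0.029 -0.025]
{'t': np.float64(19.4833), 'position': array([0.4002, 0.1317, 0.1176]), 'eef_rot': array([-1.5708e+00, -2.0000e-04, -3.2820e-01]), 'ft_force': array([-0.5874,  1.1157,  0.5735]), 'moment': array([-0.0749,  0.0025, -0.0238]), 'finger_gap': np.float64(0.0004)}
```

View pics/s20.png

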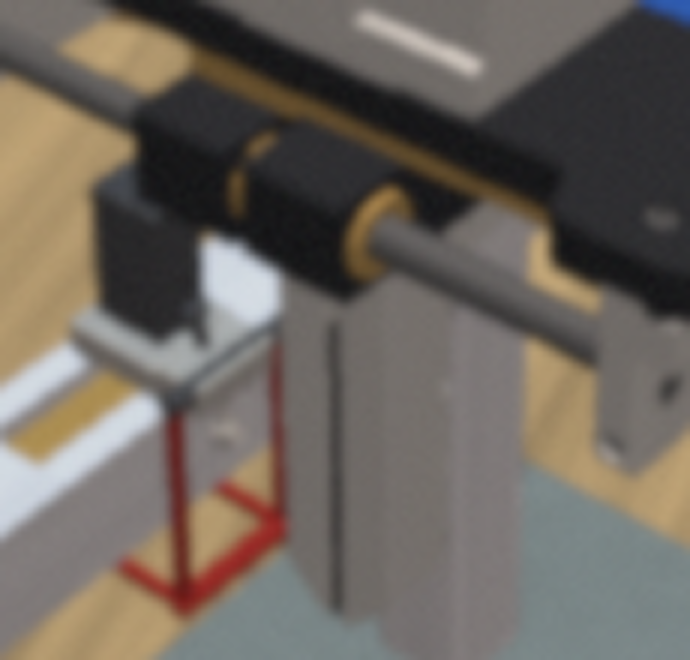

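The bar now sits at crop (183,604)–(280,525), matching the shut prediction of (181,606)–(280,525). Withdrawing outward and up.

Request:
jog_arm:
  rows:
    - [0,[-10,-2,0],0]
    - [0,[-20,-15,0],0]
    - [0,[-25,-45,0],0]
    - [0,[-40,-80,0],0]
    - [0,[-60,-110,0],0]
    - [0,[-60,-130,0],0]
    - [0,[-60,-130,0],0]

```text
t: 20.07
position: [0.3446, 0.1521, 0.252]
eef_rot: [-1.566, -0.008, -0.327]
ft_force: [0.6, 0.0, -0.3]
finger_gap: 0.0005
```

```bash
python3 ff.py; python3 z.py side s21 240 270 110 100 7;  python3 z.py top t21 80 220 180 130 4
```

```text
t 20.07 pos [0.3446 0.1521 0.252 ] rpy deg [-89.71  -0.44 -18.74] F tool [0.57 0.31 0.21] M tool [-0.03  -0.022 -0.093]
{'t': np.float64(20.1167), 'position': array([0.3439, 0.1516, 0.2496]), 'eef_rot': array([-1.5679, -0.0046, -0.3274]), 'ft_force': array([ 0.6263,  0.8073, -0.3617]), 'moment': array([-0.04  , -0.0398, -0.0453]), 'finger_gap': np.float64(0.0009)}
{'t': np.float64(20.1667), 'position': array([0.343 , 0.1512, 0.2479]), 'eef_rot': array([-1.570e+00, -1.400e-03, -3.278e-01]), 'ft_force': array([-0.0701, -0.4035,  0.221 ]), 'moment': array([-0.0314, -0.0654, -0.0152]), 'finger_gap': np.float64(0.0006)}
```

View pics/s21.png

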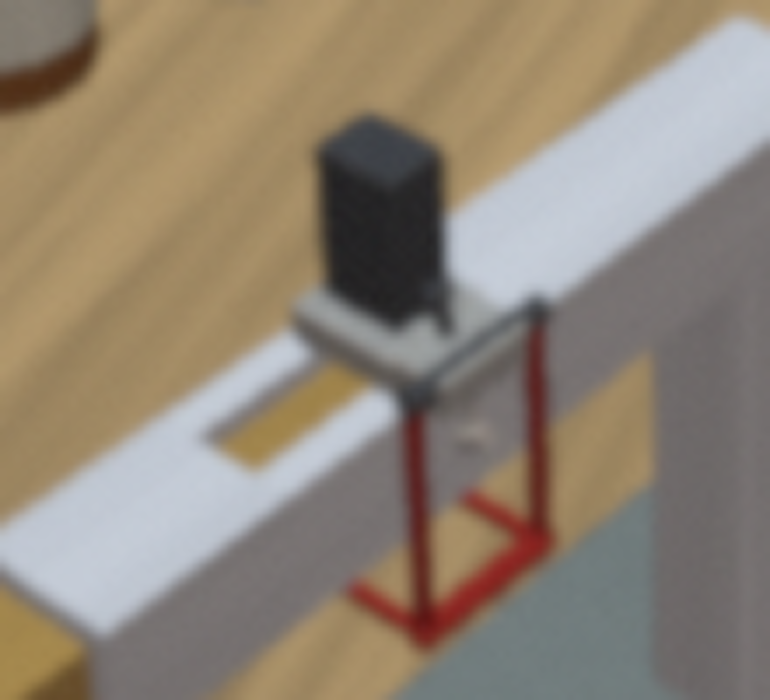

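View pics/t21_full.png

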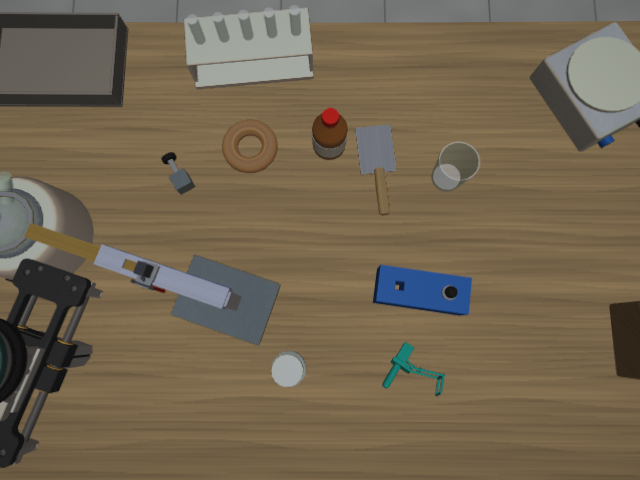

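Side: pin home on the sleeve and ring shut beneath it, with the bar at crop (425,635)–(545,540). Top: the spare pin, rack and bench items are in their original pixels, and the robot is clear.

```bash
python3 - <<'E'
from h import *
a=cv2.imread("pics/top0.png").astype(int);b=cv2.imread("pics/t21_full.png").astype(int)
m=(abs(a-b).max(2)>40).astype(np.uint8); n,l,st,c=cv2.connectedComponentsWithStats(m)
print([(s[:5].tolist()) for s in st[1:] if s[4]>6])
print(env.sense()["joint_velocities"].round(3)); print(env.close_job())
E
```

```text
[[391, 237, 30, 57, 553], [0, 258, 102, 210, 10267], [131, 261, 34, 32, 468], [135, 422, 108, 58, 1474], [159, 448, 70, 32, 1723], [602, 465, 38, 15, 326]]
[-0.01   0.029  0.041  0.    -0.004 -0.   ]
the job is handed in; nothing more can be done
None
```

The bar is locked and the job handed in after about 20 s. The linch pin with the red ring is fully home in the sleeve, and its ring has snapped shut underneath.

**Insertion:** I saw the bar's hole in both cameras, about 10 mm along the slot, and felt the nose in. The pin stopped within about 0.1 mm of the expected home height. It did not move further when I pressed to about 12 N, the highest push of the insertion (about 14 N allowing for the pin's weight).

**Ring:** I pushed the ring down with about 2 N on the side nearest the robot, and it snapped shut by itself. In the picture its bar is within 2 pixels or so (about 1 mm) of where it should be when shut.

**Last checks:**
- The shoulder looks flat on the sleeve. By eye, the hinge line looks within about 1–2° of parallel to the arm, so the ring lies squarely across it.
- Comparing the top view before and after, only the pin and the robot changed. The spare pin, the turquoise look-alike and the other bench items are where they were.
- The robot was touching nothing when I handed in.

**What disagreed:**
- The fingertips are about 28 mm higher than the reported tool position and `env.tcp_to_tips` imply. I worked from the pictures and careful descents instead.
- The side camera reads about 3–4 mm off the robot along y, and I corrected for that.
- I felt only about 6 N before the shoulder touched, less than the plunger's stated 12 N.

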